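# Clear the bench pile back to its holders

### The arm

A 6-joint arm with a two-finger parallel gripper is mounted at the origin on the work surface. World frame = base frame: x ahead of the robot, y to its left, z up, the work surface at z = 0. Lengths are in m, angles in rad, forces in N, time in s.
With the tool pointing down it reaches from about 0.35 to 0.975 m from the base axis. Payload 4.9 kg.
Tool frame: the origin (TCP) lies at the very end of the fingers, on their centre line; the grasp point (between the pads) lies 19 mm behind it; y points along the fingers, z is the direction in which the jaws open and shut, and the axes are right-handed (so a half turn about y gives the same grasp; the last joint's range is limited). The gripper opens to 85 mm and grips with 20 to 120 N. Pads are 22 mm wide; open, the fingers measure 114 mm over their backs; the gripper's body (76 mm by 85 mm) begins 54 mm behind the grasp point. The pads swing forward as they close: fully open they stand 13 mm farther back than shut.
Start: joints at [-1.358, 0.053, 1.613, -0, 1.476, -0.119], TCP at [0.204, -0.591, 0.231] pointing down, gripper open.
Joint ranges: [-3.01, 3.01], [-1.01, 2.22], [0.06, 2.58], [-1.02, 4.17], [0.09, 2.62], [-3.14, 3.14]. Speed limits (rad/s): [2.57, 2.57, 3.14, 3.14, 3.14, 3.14].

### API

Orientations are given as a rotation vector (axis times angle).
In Python, from station import monitor, viewer, ticket gives the robot as it stands.
- The arm moves only by the tool servo_tool, never from a script. Its argument "commands" is one flat list of numbers, 7 for each row, row after row: the turn, a rotation vector about the tool's x, y, z in rad, then the shift along the tool's x, y, z in cm, then the opening, from 0 (shut) to 1 (fully open). In form: [rx, ry, rz, dx, dy, dz, claw, rx, ry, rz, dx, dy, dz, claw, ...]. A call has 1 to 20 rows; each row shifts and turns the pose as measured when the row begins, along the tool's axes as they then stand; what a row does not reach is not made up. A row lasts 1/10 s, in which the tool goes at most 50 mm and 8.59 degrees, less where a joint would pass 70% of its speed; a pose out of reach is approached as far as the arm can. A call is refused whole if a number of a shift passes 5 or a number of a turn 0.15, either way. A call with a gripper value outside its range is refused whole. The fingers move at their own pace and stop on an object; "grip_force" is the grip in N (left out, the last holds). Time passes only in rows, so rows that do not move let the fingers close. It gives the time, the measured TCP pose, the force and the opening at its end, in the units of the state.
- monitor.get_obs(): the state, without advancing time (a new reading comes with each control period).
- viewer.get_image(name): name is "side" or "top"; returns a dict with "frame" (420x560x3 uint8, red, green, blue), "depth" (420x560 float32, m along the optical axis (not along the pixel's ray), 0 where there is no reading), "camera_matrix" (3x3 intrinsics, pixels), "cam_to_world" (4x4, takes a point from camera to world coordinates). Camera axes: x right, y down, z forward; pixel columns grow to the right and rows downward; lengths in m; the calibration is good to about 2 mm. A picture is of the moment at which its call begins.
- ticket.finish_job(): hands the job in, once; it reports no verdict.
The state is a dict: "t": time; "q": joint angles; "dq": joint speeds; "effort": joint torques, N m; "tool_pos": TCP position; "tool_rot": TCP orientation; "contact_force": force on the tool from outside, world axes, zero at the start; "wrist_torque": the same for the moment, N m; "opening": finger opening in m.
Only numpy, scipy, OpenCV 4.12 (cv2) and the standard library are available. Lean on these libraries where they do the work, as an engineer would, in place of code of your own. Each camera call takes 0.05 s, during which the arm holds its last target.

### The job

Someone has piled the ink jar, the tape roll, the steel bench block and the long tin on top of one another. Take the pile apart from the top and put each thing, upright, fully down in its own holder: the jar in the round cup, the roll over the spindle, the block flat in the square tray, the tin flat in the long tray. Set them down gently rather than dropping them, and leave the hammer and the bottle where they are.

Things in the scene. Friction and masses are not known exactly. Their poses are not given: they have to be found in the camera images.
- jar_mid (a point): Small round ink jar, amber with a white cap, 40 mm in diameter (cap 36 mm), 48 mm tall, about 0.09 kg; at the start it stands on top of the pile, on the tape roll. The point is its centre, 24 mm above its underside; z is its upright axis.
- roll_mid (a point): Black roll of tape lying flat: a ring of 60 mm outer diameter, 30 mm bore, 25 mm tall, about 0.07 kg; second from the top of the pile, on the steel block. The point is its centre (in the bore), 12.5 mm above its underside; z is the ring's axis.
- block_mid (a point): Solid steel bench block, 60 x 60 mm square and 20 mm thick, about 0.56 kg; third from the top, lying on the tin. The point is its centre, 10 mm above its underside; x and y are along its sides, z up.
- tin_mid (a point): Long closed tin of green-painted metal, 64 mm wide (its x) by 150 mm long (its y) by 30 mm tall, about 0.3 kg; the bottom of the pile, on the bench. The point is its centre, 15 mm above its underside; z up.
- jar_cup: Low round plywood cup fixed to the bench, for the jar: 72 mm outer diameter, 60 mm inner diameter, inner floor 6 mm above the bench, rim 16 mm above the bench. Origin at the centre of its underside, on the bench; z up.
- roll_stand: Plywood disc with an upright steel spindle in the middle, fixed to the bench, for the tape roll: disc 92 mm in diameter, its top 8 mm above the bench; spindle 10 mm in diameter, its tip 33 mm above the bench. Origin at the centre of its underside, on the bench; z along the spindle.
- block_tray: Square plywood tray fixed to the bench, for the steel block: inside 80 x 80 mm, walls 6 mm thick, inner floor 6 mm above the bench, rim 10 mm above the bench. Origin at the centre of its underside, on the bench; x and y along its sides, z up.
- tin_tray: Long plywood tray fixed to the bench, for the tin: inside 84 mm (its x) by 170 mm (its y), walls 6 mm thick, inner floor 6 mm above the bench, rim 10 mm above the bench. Origin at the centre of its underside, on the bench; z up.
- hammer: Hammer with a yellow handle lying on the bench at the left, about 0.3 m long; leave it alone. Origin at its underside; x is along the handle towards the head.
- bottle: White bottle with a white cap standing on the bench at the right, 60 mm in diameter, 150 mm tall; leave it alone. Origin at the centre of its underside.
Mind the look-alikes: they are no part of the job. Leave any turquoise or yellow look-alike of the tin_tray alone. What is meant by the part that bears jar_mid is not blue, and is the larger of those in its own colour.

How it is judged:
At the end, for the whole second after the job is handed in: Each thing rests upright on the floor of its own holder (height within 2 to 3 mm, tilt under 0.06 rad), released and at rest: jar and roll within 12 mm of the axis of cup and spindle, block and tin within 15 mm of the centres of their trays (horizontal distance between jar_mid and jar_cup below 0.012 m and z of jar_mid in the frame of jar_cup between 0.027 and 0.032 m and angle between each of jar_mid, roll_mid, block_mid, tin_mid's own z axis and vertical below 0.06 rad and linear speed of each of jar, roll, block, tin below 0.02 m/s and angular speed of each of jar, roll, block, tin below 0.2 rad/s and contact force between the fingers and jar below 0.05 N and horizontal distance between roll_mid and roll_stand below 0.012 m and z of roll_mid in the frame of roll_stand between 0.0175 and 0.0225 m and contact force between the fingers and roll below 0.05 N and horizontal distance between block_mid and block_tray below 0.015 m and z of block_mid in the frame of block_tray between 0.013 and 0.018 m and contact force between the fingers and block below 0.05 N and horizontal distance between tin_mid and tin_tray below 0.015 m and z of tin_mid in the frame of tin_tray between 0.018 and 0.023 m and contact force between the fingers and tin below 0.05 N); the robot touches nothing.
It fails at once if the hammer or the bottle is moved more than 20 mm (distance of any of hammer, bottle from where it was at the start of the episode above 0.02 m).
It fails at once if one of the four things is dropped (it moves faster than 0.8 m/s, a fall of about 30 mm, while not held) ((linear speed of jar above 0.8 m/s and contact force between the fingers and jar below 0.02 N) or (linear speed of roll above 0.8 m/s and contact force between the fingers and roll below 0.02 N) or (linear speed of block above 0.8 m/s and contact force between the fingers and block below 0.02 N) or (linear speed of tin above 0.8 m/s and contact force between the fingers and tin below 0.02 N)).
It also fails if it takes over 99 s, if anything falls off the work surface, if the arm or the gripper's body presses on something with over 40 N, if the wrist force passes 120 N, or if a joint passes its speed limit or range.

## Working session

There is one attempt and no reset: what is moved stays moved. The work goes in short steps, Python scripts to look and compute and a tool call to move; the robot and the scene stay as the last step left them, time stands still between calls to the robot, and variables do not carry over. Pictures are saved under pics/ and viewed, and the job is handed in when it is done.

Besides the shell and the picture viewer there is one more tool, called after ">>>" by a JSON object that holds its "method" and its "body", one argument or row to a line. servo_tool: Moves the arm, as the interface text tells. Its arguments: {"type":"object","properties":{"commands":{"type":"array","items":{"type":"number"}},"grip_force":{"type":"number"}},"required":["commands"]}

```bash
mkdir -p pics; ls; cat > h.py <<'E'
import numpy as np, cv2
from station import monitor, viewer, ticket
from scipy.spatial.transform import Rotation as R
def snap(n,f):
    d=viewer.get_image(n); cv2.imwrite('pics/'+f,d['frame'][:,:,::-1]); np.savez('/tmp/'+n,**d); return d
def pts(d):
    K=d['camera_matrix'];T=d['cam_to_world'];D=d['depth']
    v,u=np.mgrid[:D.shape[0],:D.shape[1]]
    P=np.stack([(u-K[0,2])/K[0,0]*D,(v-K[1,2])/K[1,1]*D,D],-1)
    return P@T[:3,:3].T+T[:3,3]
def plane(d,u,v,z):
    K=d['camera_matrix'];T=d['cam_to_world']
    r=T[:3,:3]@np.array([(u-K[0,2])/K[0,0],(v-K[1,2])/K[1,1],1]);o=T[:3,3]
    return o+r*(z-o[2])/r[2]
E
python3 - <<'E'
from h import *
for n in('top','side'):
    d=snap(n,n+'0.png');print(n,d['cam_to_world'].round(3),d['camera_matrix'].round(1))
o=monitor.get_obs();print({k:np.round(v,3) for k,v in o.items()});print(R.from_rotvec(o['tool_rot']).as_matrix().round(3))
E
```

```text
pics
top [[-0.022 -0.993  0.119  0.373]
 [-1.     0.021 -0.005  0.002]
 [ 0.003 -0.119 -0.993  1.382]
 [ 0.     0.     0.     1.   ]] [[461.9   0.  278.4]
 [  0.  461.9 210.4]
 [  0.    0.    1. ]]
side [[-0.953 -0.139  0.27   0.271]
 [-0.303  0.495 -0.814  0.78 ]
 [-0.02  -0.858 -0.514  0.571]
 [ 0.     0.     0.     1.   ]] [[382.1   0.  276.5]
 [  0.  382.1 209.3]
 [  0.    0.    1. ]]
{'t': np.float64(0.1), 'q': array([-1.358,  0.053,  1.614,  0.   ,  1.476, -0.119]), 'dq': array([-0.002, -0.002, -0.002,  0.001, -0.001,  0.   ]), 'effort': array([ 2.0000e-03, -3.9490e+01, -3.7136e+01,  0.0000e+00,  4.0000e-03,
       -0.0000e+00]), 'tool_pos': array([ 0.203, -0.59 ,  0.23 ]), 'tool_rot': array([-0.342,  2.044, -2.04 ]), 'contact_force': array([ 0.357, -0.727, -0.259]), 'wrist_torque': array([0.058, 0.008, 0.009]), 'opening': np.float64(0.085)}
[[-0.945 -0.     0.326]
 [-0.326  0.002 -0.945]
 [-0.    -1.    -0.002]]
```

View pics/top0.png

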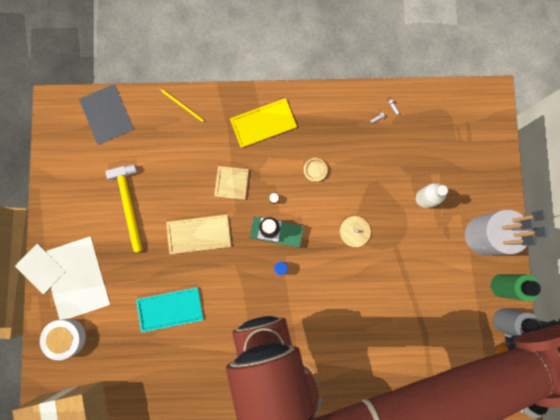

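View pics/side0.png

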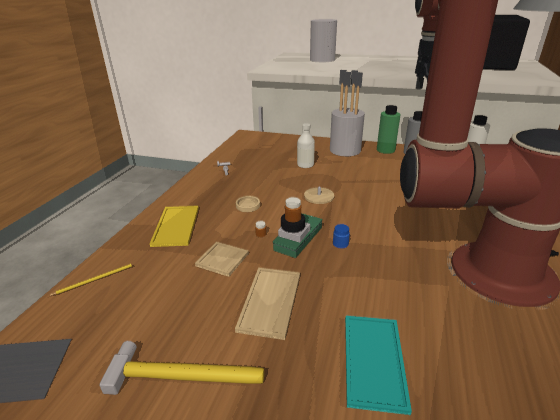

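The top view (right = −y, up = +x) shows the pile at about (275,230), the cup at (316,170), the stand at (355,231), the square tray at (232,183) and the plywood long tray at (199,234). It also shows a small amber jar at (274,198) and a blue jar at (280,268), both decoys. Next I measure.

```bash
cat > m.py <<'E'
from h import *
d=dict(np.load('/tmp/top.npz'));P=pts(d);f=d['frame'];hsv=cv2.cvtColor(f,cv2.COLOR_RGB2HSV)
for (u,v) in [(316,170),(355,231),(232,183),(199,234)]:
    print(hsv[v,u],P[v,u].round(3))
big=cv2.resize(f[140:290,150:400],None,fx=3.2,fy=3.2,interpolation=cv2.INTER_CUBIC);cv2.imwrite('pics/topz.png',big[:,:,::-1])
d2=dict(np.load('/tmp/side.npz'));big=cv2.resize(d2['frame'][180:340,190:360],None,fx=3.6,fy=3.6,interpolation=cv2.INTER_CUBIC);cv2.imwrite('pics/sidez.png',big[:,:,::-1])
E
python3 m.py
```

```text
[ 23  91 251] [ 0.658 -0.122  0.009]
[  8  22 207] [ 0.469 -0.228  0.034]
[ 23  93 250] [0.625 0.133 0.001]
[ 24  87 252] [0.472 0.232 0.008]
```

View pics/topz.png

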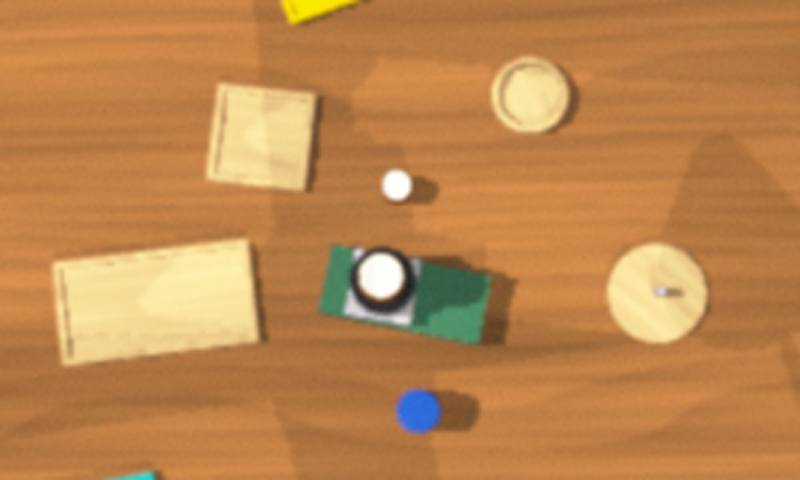

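View pics/sidez.png

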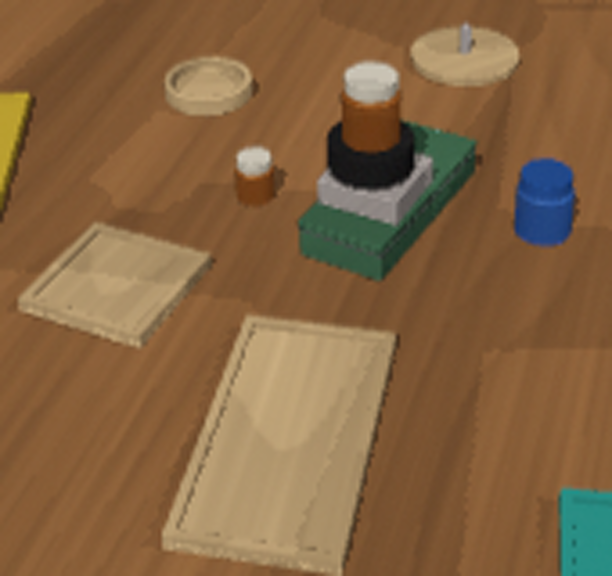

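```bash
cat > m.py <<'E'
from h import *
d=dict(np.load('/tmp/top.npz'));P=pts(d);f=d['frame'];hsv=cv2.cvtColor(f,cv2.COLOR_RGB2HSV)
def rep(name,m,z,roi,circ=False):
    u0,v0,u1,v1=roi;M=np.zeros(m.shape,np.uint8);M[v0:v1,u0:u1]=m[v0:v1,u0:u1]
    M=cv2.morphologyEx(M,cv2.MORPH_CLOSE,np.ones((3,3),np.uint8))
    cs,_=cv2.findContours(M,cv2.RETR_EXTERNAL,cv2.CHAIN_APPROX_NONE);c=max(cs,key=cv2.contourArea)
    w=np.array([plane(d,u,v,z)[:2] for u,v in c[:,0,:]])
    r=cv2.minAreaRect((w*1000).astype(np.float32));
    (cx,cy),rad=cv2.minEnclosingCircle((w*1000).astype(np.float32))
    hull=M.copy();h=np.zeros_like(M);cv2.drawContours(h,[c],-1,1,-1)
    mm=cv2.moments(h,True);c0=plane(d,mm['m10']/mm['m00'],mm['m01']/mm['m00'],z)
    e=cv2.fitEllipse((w*1000).astype(np.float32))
    s=P[h>0];s=s[s[:,2]>-.05];print(name,'n',h.sum(),'rect',np.round(r[0],1),np.round(r[1],1),round(r[2],1),'cent',(c0[:2]*1000).round(1),'ell',np.round(e[0],1),np.round(e[1],1),'zmed',np.median(s[:,2]).round(4))
H,S,V=[hsv[...,i].astype(int) for i in range(3)]
ply=((S<125)&(V>150)&(H>15)&(H<32)).astype(np.uint8)
g=((H>60)&(H<90)&(S>80)&(V<200)).astype(np.uint8)
rep('cup',ply,.016,(295,150,340,190))
rep('stand',ply,.008,(330,205,380,255))
rep('btray',ply,.010,(205,160,258,205))
rep('ttray',ply,.010,(155,205,240,260))
rep('tin',g,.030,(240,205,315,255))
w=((S<60)&(V>150)).astype(np.uint8)
rep('cap',w,.123,(255,214,285,240))
blk=(V<75).astype(np.uint8)
rep('roll',np.maximum(((V<70)&(S<160)).astype(np.uint8),0),.075,(252,210,285,242))
gr=((S<70)&(V>90)).astype(np.uint8)|blk
rep('block+',gr,.050,(250,208,287,245))
for n,q in(('jarz',P[218:236,262:278]),):print(n,np.sort(q[...,2].ravel())[-60::10].round(3))
rep('decoy',w,.03,(266,190,282,206))
b=((H>105)&(H<130)&(S>150)).astype(np.uint8);rep('blue',b,.048,(268,255,294,280))
E
python3 m.py; python3 - <<'E'
from h import *
d=dict(np.load('/tmp/top.npz'));P=pts(d)
print((P[214:246:2,246:304:3,2]*1000).round().astype(int))
E
```

```text
cup n 441 rect [ 657.9 -119.7] [69.3 70.6] 88.4 cent [ 657.7 -119. ] ell [ 657.8 -119. ] [68.8 69.9] zmed 0.0078
stand n 742 rect [ 470.6 -232.3] [89.5 89.8] 87.8 cent [ 469.9 -232.1] ell [ 470.1 -232.1] [88.8 89.5] zmed 0.0078
btray n 931 rect [624.8 134.7] [93.5 92.3] 82.0 cent [624.7 134.9] ell [625. 135.] [104.2 106. ] zmed 0.0067
ttray n 1988 rect [471.8 234.3] [ 96.2 183.6] 5.9 cent [471.5 234.5] ell [471.8 234.6] [106.1 222.6] zmed 0.0066
tin n 433 rect [463.4 -37.6] [63.6 60.4] 77.5 cent [463.1 -38. ] ell [463.1 -37.9] [67.7 70. ] zmed 0.0297
cap n 172 rect [485.3  26. ] [41.1 41.2] 88.8 cent [484.1  24.9] ell [484.4  25.2] [33.8 46.4] zmed 0.1219
roll n 77 rect [477.2  20.5] [44.6 52.9] 18.5 cent [472.4  14.6] ell [482.9  22.9] [50.4 53.3] zmed 0.0742
block+ n 485 rect [477.4  23.8] [68.4 65.3] 77.5 cent [476.3  23.3] ell [476.2  23.9] [72.1 74.5] zmed 0.0748
jarz [0.123 0.124 0.124 0.125 0.125 0.127]
decoy n 61 rect [574.8   7. ] [23.7 23.9] 88.8 cent [574.1   8. ] ell [574.1   7.9] [22.9 24.7] zmed 0.0332
blue n 114 rect [366.1  -7.4] [31.5 28.4] 88.7 cent [366.3  -7.2] el
[... 1020 characters left out ...]
7  120  127  107   71   50   29   31
    27   28   27   31   32   -3]
 [  -7    2   32   27   32   50   76   79   87   80   72   48   33   34
    29   33   32   30   29    1]
 [  -3    5   31   29   46   55   78   72   75   71   49   29   32   32
    33   30   30   24   28   -6]
 [   2    3    9   31   42   48   50   51   50   47   45   28   31   27
    31   32   30   29   29    3]
 [   3    2    1   -2   -4    2   33   31   36   48   50   28   25   28
    24   30   30   31   24    3]
 [   1    5   -3   -1    2   -4    2    2    0   26   28   29   30   28
    28   33   32   33   29    2]
 [  -4    0   -2   -3   -1   -1   -1   -3    5    6   -4    4   15   29
    36   29   34   26   -5   -1]]
```

```bash
cat > z.py <<'E'
from h import *
import sys
def zmask(d,zl,zh,zp,box):
    P=pts(d);z=P[...,2]
    m=((z>zl)&(z<zh)&(P[...,0]>box[0])&(P[...,0]<box[1])&(P[...,1]>box[2])&(P[...,1]<box[3])).astype(np.uint8)
    m=cv2.medianBlur(m,3)
    v,u=np.nonzero(m);w=np.array([plane(d,a,b,zp)[:2] for a,b in zip(u,v)])*1000
    r=cv2.minAreaRect(w.astype(np.float32))
    print(len(u),'mean',w.mean(0).round(1),'mid',((w.max(0)+w.min(0))/2).round(1),'ext',(w.max(0)-w.min(0)).round(1),'rect',np.round(r[0],1),np.round(r[1],1),round(r[2],1),'z',np.median(z[m>0]).round(4))
def go(x,y,z,ang=None):
    "ang: world angle deg of jaw line"
    o=monitor.get_obs();M=R.from_rotvec(o['tool_rot']).as_matrix();p=o['tool_pos']
    a=np.degrees(np.arctan2(M[1,2],M[0,2]))
    da=0 if ang is None else (ang-a+90)%180-90
    M2=R.from_euler('z',da,degrees=True).as_matrix()
    # target: y down, z along ang
    t=np.radians(a+da);zz=np.array([np.cos(t),np.sin(t),0]);yy=np.array([0,0,-1.]);T=np.stack([np.cross(yy,zz),yy,zz],1)
    rv=R.from_matrix(M.T@T).as_rotvec()
    dp=M.T@(np.array([x,y,z])-p)*100
    print('t',o['t'].round(2),'p',p.round(4),'ang',a.round(1),'open',o['opening'].round(4),'F',np.round(o['contact_force'],1),'q6',o['q'][5].round(2),'| turn',rv.round(3),'shift cm (cur tool)',dp.round(2),'norm',np.linalg.norm(dp).round(1),'after-turn axes',(T.T@(np.array([x,y,z])-p)*100).round(2))
E
python3 - <<'E'
from z import *
d=dict(np.load('/tmp/top.npz'))
b=(.4,.56,-.1,.1)
zmask(d,.110,.14,.123,b)
zmask(d,.062,.14,.075,b)
zmask(d,.04,.14,.05,b)
zmask(d,.02,.14,.03,b)
d=dict(np.load('/tmp/side.npz'))
zmask(d,.112,.14,.123,(.4,.6,-.1,.1))
go(.4845,.0245,.19,-71)
E
```

```text
140 mean [480.7  22.5] mid [479.8  22. ] ext [35.9 33.1] rect [480.4  22.7] [34.9 32.9] 44.0 z 0.1224
349 mean [481.7  22.2] mid [482.4  22.7] ext [57.3 57. ] rect [482.4  22.8] [56.8 56.9] 88.8 z 0.0791
452 mean [479.3  22.4] mid [480.   21.8] ext [67.3 67.3] rect [481.   22.6] [61.4 65.7] 79.3 z 0.0759
1145 mean [473.   3.] mid [471.1   1.7] ext [ 90.9 156. ] rect [475.5   2.2] [149.3  71.2] 77.0 z 0.0323
143 mean [478.6  31.2] mid [479.2  30.8] ext [36.9 49.6] rect [478.   31.2] [33.1 46.9] 15.7 z 0.1228Traceback (most recent call last):
  File "<stdin>", line 10, in <module>
  File "z.py", line 20, in go
    print('t',o['t'].round(2),'p',p.round(4),'ang',a.round(1),'open',o['opening'].round(4),'F',np.round(o['contact_force'],1),'q6',o['q'][5].round(2),'| turn',rv.round(3),'shift cm (cur tool)',dp.round(2),'norm',np.linalg.norm(dp).round(1),'after-turn axes',(T.T@(np.array([x,y,z])-p)*100).round(2))
              ^^^^^^^^^^^^
AttributeError: 'float' object has no attribute 'round'
```

```bash
sed -i "s/o\['t'\].round(2)/round(float(o['t']),2)/;s/o\['opening'\].round(4)/round(float(o['opening']),4)/" z.py
python3 - <<'E'
from z import *
go(.482,.0225,.20,-71)
E
```

```text
t 0.1 p [ 0.2035 -0.5904  0.2302] ang -71.0 open 0.0855 F [ 0.4 -0.7 -0.3] q6 -0.12 | turn [ 0.002  0.    -0.   ] shift cm (cur tool) [-46.3    3.12 -48.86] norm 67.4 after-turn axes [-46.29   3.02 -48.88]
```

>>> {"method": "servo_tool", "body": {
  "commands": [0,0,0,-2.9,0,-3.0,1,0,0,0,-2.9,0,-3.0,1,0,0,0,-2.9,0,-3.0,1,0,0,0,-2.9,0,-3.0,1,0,0,0,-2.9,0,-3.0,1,0,0,0,-2.9,0,-3.0,1,0,0,0,-2.9,0,-3.0,1,0,0,0,-2.9,0,-3.0,1,0,0,0,-2.9,0,-3.0,1,0,0,0,-2.9,0,-3.0,1,0,0,0,-2.9,0.2,-3.0,1,0,0,0,-2.9,0.2,-3.0,1],
  "grip_force": 40
}}

```text
t: 1.3
tool_pos: [0.419, -0.1215, 0.2213]
tool_rot: [-0.332, 2.059, -2.039]
contact_force: [1.2, 0.1, -0.8]
opening: 0.0855
```

```bash
python3 - <<'E'
from z import *
go(.482,.0225,.20,-71)
E
```

```text
t 1.3 p [ 0.419  -0.1215  0.2213] ang -71.6 open 0.0855 F [ 1.2  0.1 -0.8] q6 0.79 | turn [ 0.01  -0.011 -0.   ] shift cm (cur tool) [-10.51   2.25 -11.67] norm 15.9 after-turn axes [-10.64   2.13 -11.57]
```

Tracks well (~95%). On to above the jar.

>>> {"method": "servo_tool", "body": {
  "commands": [0,0,0,-2.6,0.5,-2.9,1,0,0,0,-2.6,0.5,-2.9,1,0,0,0,-2.6,0.5,-2.9,1,0,0,0,-2.4,0.5,-2.6,1,0,0,0,-0.4,0,-0.4,1,0,0,0,0,0,0,1]
}}

```text
t: 1.9
tool_pos: [0.4833, 0.0343, 0.1993]
tool_rot: [-0.343, 2.056, -2.034]
contact_force: [0.0, 0.7, -0.2]
opening: 0.0854
```

```bash
python3 - <<'E'
from z import *
go(.482,.0225,.087,-71)
snap('top','top1.png')
d=snap('side','side1.png')
cv2.imwrite('pics/s1z.png',cv2.resize(d['frame'][80:260,180:420],None,fx=3,fy=3)[:,:,::-1])
E
```

```text
t 1.9 p [0.4833 0.0343 0.1993] ang -71.2 open 0.0854 F [ 0.   0.7 -0.2] q6 1.15 | turn [ 0.011 -0.003  0.002] shift cm (cur tool) [ 0.48 11.22  1.2 ] norm 11.3 after-turn axes [ 0.51 11.23  1.07]
```

View pics/s1z.png

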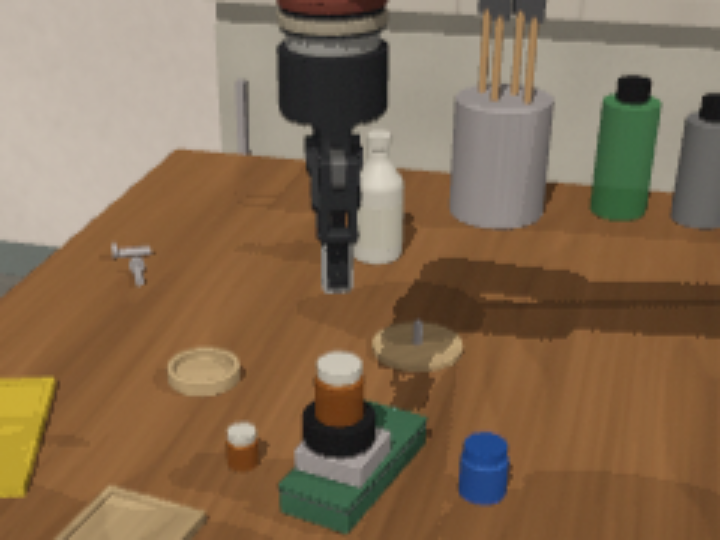

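>>> {"method": "servo_tool", "body": {
  "commands": [0.01,0,0,0.3,2.5,0.6,1,0,0,0,0.2,2.5,0.5,1,0,0,0,0,2.5,0,1,0,0,0,0,2.0,0,1,0,0,0,0,1.2,0,1,0,0,0,0,0,0,1]
}}

```text
t: 2.6
tool_pos: [0.4821, 0.0126, 0.0922]
tool_rot: [-0.321, 2.046, -2.054]
contact_force: [-0.1, 0.8, 0.3]
opening: 0.0855
```

```bash
python3 - <<'E'
from z import *
go(.482,.0225,.087,-71)
d=snap('side','side1.png')
cv2.imwrite('pics/s2z.png',cv2.resize(d['frame'][120:260,220:380],None,fx=4,fy=4)[:,:,::-1])
E
```

```text
t 2.6 p [0.4821 0.0126 0.0922] ang -72.0 open 0.0855 F [-0.1  0.8  0.3] q6 1.13 | turn [-0.005 -0.017 -0.003] shift cm (cur tool) [-0.29  0.52 -0.94] norm 1.1 after-turn axes [-0.31  0.52 -0.94]
```

View pics/s2z.png

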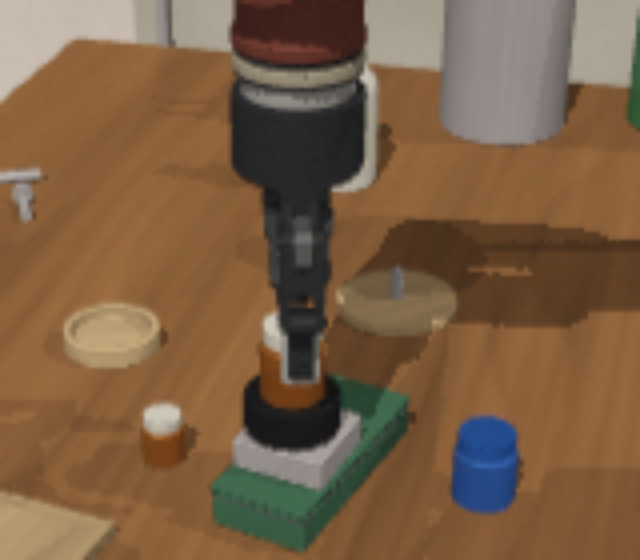

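>>> {"method": "servo_tool", "body": {
  "commands": [-0.005,-0.015,0,-0.3,0.3,-0.9,1,0,0,0,0,0,0,1]
}}

```text
t: 2.85
tool_pos: [0.4844, 0.022, 0.0924]
tool_rot: [-0.33, 2.039, -2.04]
contact_force: [0.3, 0.3, 0.1]
opening: 0.0853
```

```bash
python3 - <<'E'
from z import *
go(.482,.0225,.087,-71)
E
```

```text
t 2.85 p [0.4844 0.022  0.0924] ang -71.1 open 0.0853 F [0.3 0.3 0.1] q6 1.13 | turn [-0.002 -0.002 -0.008] shift cm (cur tool) [ 0.22  0.54 -0.13] norm 0.6 after-turn axes [ 0.21  0.54 -0.13]
```

>>> {"method": "servo_tool", "body": {
  "commands": [0,0,-0.008,0.2,0.5,0,1,0,0,0,0,0,0,1,0,0,0,0,0,0,1]
}}

```text
t: 3.15
tool_pos: [0.4841, 0.0216, 0.0894]
tool_rot: [-0.336, 2.038, -2.044]
contact_force: [0.0, -0.1, 0.2]
opening: 0.0855
```

```bash
python3 - <<'E'
from z import *
go(.482,.0225,.087,-71)
E
```

```text
t 3.15 p [0.4841 0.0216 0.0894] ang -71.1 open 0.0855 F [ 0.  -0.1  0.2] q6 1.13 | turn [-0.004 -0.001 -0.004] shift cm (cur tool) [ 0.18  0.23 -0.15] norm 0.3 after-turn axes [ 0.17  0.24 -0.15]
```

>>> {"method": "servo_tool", "body": {
  "commands": [0,0,0,0.2,0.1,-0.1,0.6,0,0,0,0,0,0,0.5,0,0,0,0,0,0,0.3,0,0,0,0,0,0,0.3,0,0,0,0,0,0,0.3,0,0,0,0,0,0,0.3,0,0,0,0,0,0,0.3],
  "grip_force": 25
}}

```text
t: 3.85
tool_pos: [0.4821, 0.022, 0.0888]
tool_rot: [-0.335, 2.037, -2.043]
contact_force: [-0.7, 0.1, 0.5]
opening: 0.0386
```

```bash
python3 - <<'E'
from z import *
go(.6578,-.119,.12,-71)
d=snap('side','side1.png')
cv2.imwrite('pics/s3z.png',cv2.resize(d['frame'][120:260,220:380],None,fx=4,fy=4)[:,:,::-1])
E
```

```text
t 3.85 p [0.4821 0.022  0.0888] ang -71.1 open 0.0386 F [-0.7  0.1  0.5] q6 1.13 | turn [-0.004 -0.001 -0.005] shift cm (cur tool) [-12.05  -2.99  19.05] norm 22.7 after-turn axes [-12.02  -3.12  19.05]
```

View pics/s3z.png

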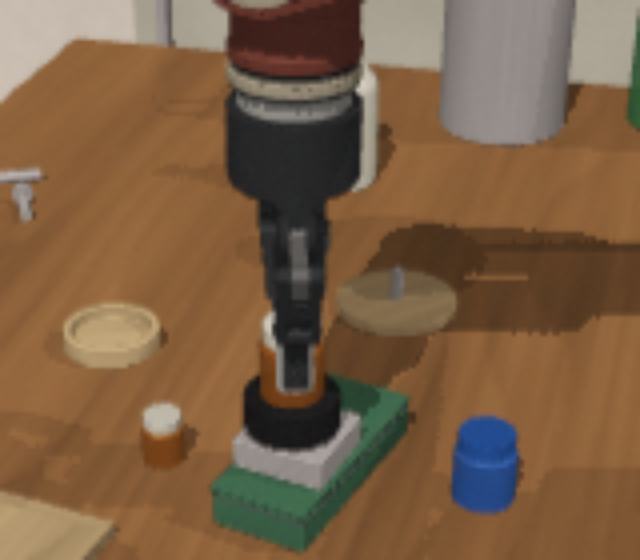

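>>> {"method": "servo_tool", "body": {
  "commands": [0,0,0,0,-1.5,0,0.3,0,0,0,0,-1.5,0,0.3,0,0,0,0,-1.5,0,0.3,0,0,0,-1.3,-0.5,2.0,0.3,0,0,0,-1.7,0,2.6,0.3,0,0,0,-1.7,0,2.6,0.3,0,0,0,-1.7,0,2.6,0.3,0,0,0,-1.7,0,2.6,0.3,0,0,0,-1.7,0,2.6,0.3,0,0,0,-1.2,0,2.0,0.3,0,0,0,-0.5,0,1.0,0.3,0,0,0,0,0,0,0.3],
  "grip_force": 35
}}

```text
t: 5.1
tool_pos: [0.6518, -0.1151, 0.1352]
tool_rot: [-0.346, 2.042, -2.043]
contact_force: [-0.1, 0.5, -1.0]
opening: 0.0384
```

```bash
python3 - <<'E'
from z import *
go(.6578,-.119,.06,-71)
d=snap('side','side1.png')
cv2.imwrite('pics/s4z.png',cv2.resize(d['frame'][80:260,180:380],None,fx=3,fy=3)[:,:,::-1])
E
```

```text
t 5.1 p [ 0.6518 -0.1151  0.1352] ang -71.0 open 0.0384 F [-0.1  0.5 -1. ] q6 0.95 | turn [0.    0.001 0.004] shift cm (cur tool) [-0.47  7.52  0.56] norm 7.6 after-turn axes [-0.44  7.52  0.56]
```

View pics/s4z.png

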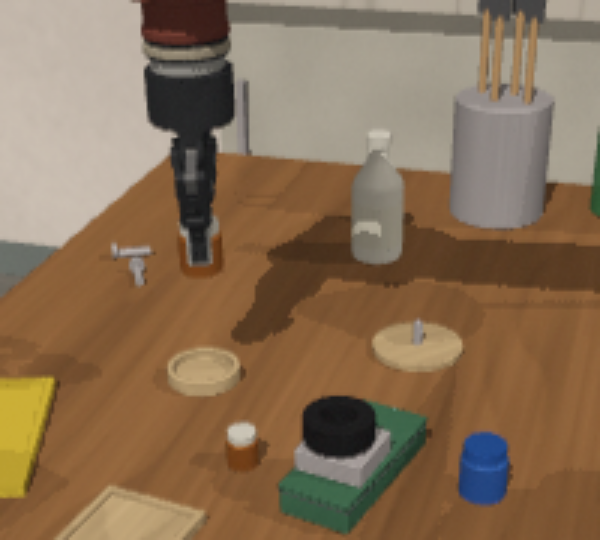

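The jar is held upright and lifted, and the pile below it is undisturbed. Lowering over the cup.

>>> {"method": "servo_tool", "body": {
  "commands": [0,0,0,-0.3,1.5,0.4,0.3,0,0,0,-0.1,2.0,0.1,0.3,0,0,0,0,2.0,0,0.3,0,0,0,0,1.5,0,0.3,0,0,0,0,0.5,0,0.3,0,0,0,0,0,0,0.3,0,0,0,0,0,0,0.3]
}}

```text
t: 5.85
tool_pos: [0.6524, -0.1136, 0.0537]
tool_rot: [-0.355, 2.044, -2.039]
contact_force: [-0.7, -0.3, -0.7]
opening: 0.0386
```

```bash
python3 - <<'E'
from z import *
go(.6578,-.119,.0205,-71)
E
```

```text
t 5.85 p [ 0.6524 -0.1136  0.0537] ang -70.7 open 0.0386 F [-0.7 -0.3 -0.7] q6 0.95 | turn [0.004 0.005 0.007] shift cm (cur tool) [-0.35  3.31  0.7 ] norm 3.4 after-turn axes [-0.33  3.32  0.68]
```

>>> {"method": "servo_tool", "body": {
  "commands": [0,0,0,-0.4,0.5,0.7,0.3,0,0,0,0,0,0,0.3,0,0,0,0,0,0,0.3]
}}

```text
t: 6.15
tool_pos: [0.6607, -0.1198, 0.0509]
tool_rot: [-0.35, 2.04, -2.04]
contact_force: [-0.1, -0.4, -0.5]
opening: 0.0387
```

```bash
python3 - <<'E'
from z import *
go(.6578,-.119,.0205,-71)
E
```

```text
t 6.15 p [ 0.6607 -0.1198  0.0509] ang -70.7 open 0.0387 F [-0.1 -0.4 -0.5] q6 0.94 | turn [0.001 0.005 0.003] shift cm (cur tool) [ 0.24  3.04 -0.17] norm 3.1 after-turn axes [ 0.25  3.04 -0.17]
```

>>> {"method": "servo_tool", "body": {
  "commands": [0,0,0,0.2,1.0,0,0.3,0,0,0,0,1.0,0,0.3,0,0,0,0,0.6,0,0.3,0,0,0,0,0,0,0.3,0,0,0,0,0,0,0.3]
}}

```text
t: 6.65
tool_pos: [0.6587, -0.1208, 0.0227]
tool_rot: [-0.35, 2.04, -2.04]
contact_force: [-0.7, 0.5, 0.2]
opening: 0.0383
```

```bash
python3 - <<'E'
from z import *
go(.6578,-.119,.0205,-71)
E
```

```text
t 6.65 p [ 0.6587 -0.1208  0.0227] ang -70.7 open 0.0383 F [-0.7  0.5  0.2] q6 0.94 | turn [0.001 0.005 0.003] shift cm (cur tool) [ 0.02  0.22 -0.2 ] norm 0.3 after-turn axes [ 0.03  0.22 -0.2 ]
```

>>> {"method": "servo_tool", "body": {
  "commands": [0,0,0,0,0.3,-0.1,0.3,0,0,0,0,0,0,0.3,0,0,0,0,0.2,0,0.3,0,0,0,0,0,0,0.3]
}}

```text
t: 7.05
tool_pos: [0.6596, -0.12, 0.0205]
tool_rot: [-0.348, 2.038, -2.04]
contact_force: [-0.4, 0.6, -1.6]
opening: 0.0383
```

```bash
python3 - <<'E'
from z import *
go(.6578,-.119,.0205,-71)
d=snap('side','side1.png')
cv2.imwrite('pics/s5z.png',cv2.resize(d['frame'][120:260,180:340],None,fx=4,fy=4)[:,:,::-1])
E
```

```text
t 7.05 p [ 0.6596 -0.12    0.0205] ang -70.7 open 0.0383 F [-0.4  0.6 -1.6] q6 0.94 | turn [-0.001  0.005  0.002] shift cm (cur tool) [ 0.14 -0.   -0.16] norm 0.2 after-turn axes [ 0.14 -0.   -0.16]
```

View pics/s5z.png

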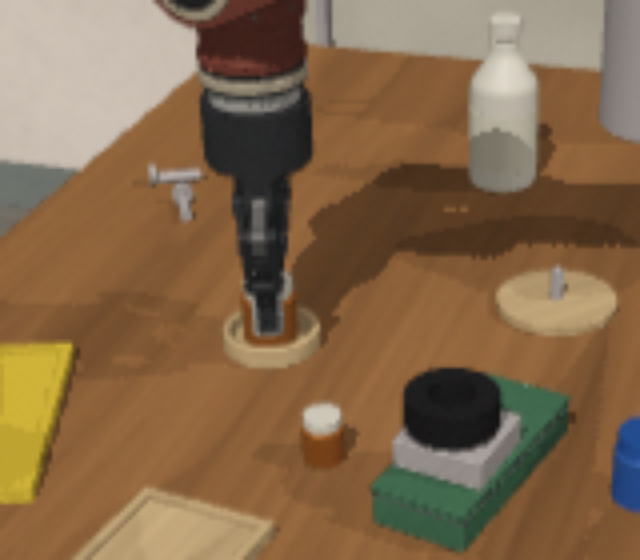

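>>> {"method": "servo_tool", "body": {
  "commands": [0,0,0,0.1,0.25,-0.1,0.3,0,0,0,0,0,0,0.3,0,0,0,0,0,0,0.3]
}}

```text
t: 7.4
tool_pos: [0.66, -0.1201, 0.0202]
tool_rot: [-0.344, 2.035, -2.041]
contact_force: [-0.5, 0.3, -0.3]
opening: 0.0384
```

```bash
python3 - <<'E'
from z import *
go(.6578,-.119,.0205,-71)
E
```

```text
t 7.4 p [ 0.66   -0.1201  0.0202] ang -70.7 open 0.0384 F [-0.5  0.3 -0.3] q6 0.94 | turn [-0.003  0.005 -0.002] shift cm (cur tool) [ 0.17 -0.03 -0.17] norm 0.2 after-turn axes [ 0.17 -0.03 -0.17]
```

>>> {"method": "servo_tool", "body": {
  "commands": [0,0,0,0.1,0.4,-0.1,0.3,0,0,0,0,0,0,0.3,0,0,0,0,0,0,0.3]
}}

```text
t: 7.7
tool_pos: [0.6607, -0.1202, 0.0208]
tool_rot: [-0.341, 2.031, -2.042]
contact_force: [-0.8, 0.0, -0.9]
opening: 0.0386
```

```bash
python3 - <<'E'
from z import *
go(.6578,-.119,.0205,-71)
E
```

```text
t 7.7 p [ 0.6607 -0.1202  0.0208] ang -70.7 open 0.0386 F [-0.8  0.  -0.9] q6 0.95 | turn [-0.006  0.005 -0.004] shift cm (cur tool) [ 0.24  0.03 -0.21] norm 0.3 after-turn axes [ 0.24  0.03 -0.21]
```

>>> {"method": "servo_tool", "body": {
  "commands": [0,0,0,0,0,0,0.5,0,0,0,0,0,0,0.55,0,0,0,0,0,0,0.65,0,0,0,0,0,0,0.75,0,0,0,0,-1,0,0.85,0,0,0,0,-2,0,1,0,0,0,0,-3,0,1,0,0,0,0,-3,0,1,0,0,0,0,-2,0,1]
}}

```text
t: 8.6
tool_pos: [0.656, -0.1184, 0.1286]
tool_rot: [-0.354, 2.042, -2.04]
contact_force: [1.1, 0.1, 0.2]
opening: 0.0851
```

```bash
python3 - <<'E'
from z import *
go(.482,.0225,.16,-71)
d=snap('side','side1.png')
cv2.imwrite('pics/s6z.png',cv2.resize(d['frame'][120:260,180:340],None,fx=4,fy=4)[:,:,::-1])
d=snap('top','top2.png')
cv2.imwrite('pics/t2z.png',cv2.resize(d['frame'][140:290,150:400],None,fx=3.2,fy=3.2)[:,:,::-1])
zmask(d,.063,.1,.075,(.4,.56,-.1,.1))
zmask(d,.04,.1,.05,(.4,.56,-.1,.1))
E
```

```text
t 8.6 p [ 0.656  -0.1184  0.1286] ang -70.7 open 0.0851 F [1.1 0.1 0.2] q6 0.95 | turn [0.002 0.005 0.006] shift cm (cur tool) [ 11.78  -3.03 -19.06] norm 22.6 after-turn axes [ 11.86  -3.14 -18.99]
256 mean [481.8  22.6] mid [482.3  22.7] ext [57.2 57. ] rect [482.4  22.8] [56.8 56.9] 88.8 z 0.0749
419 mean [480.2  24.2] mid [480.1  23.2] ext [67.  64.5] rect [480.3  24.6] [56.9 67.9] 73.1 z 0.0727
```

View pics/s6z.png

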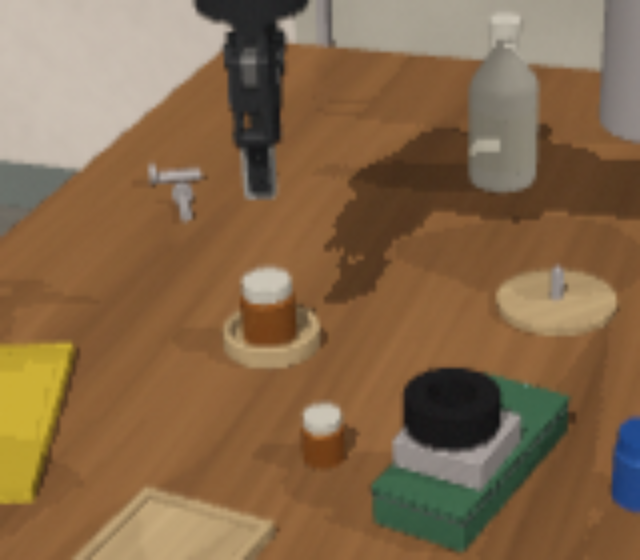

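View pics/t2z.png

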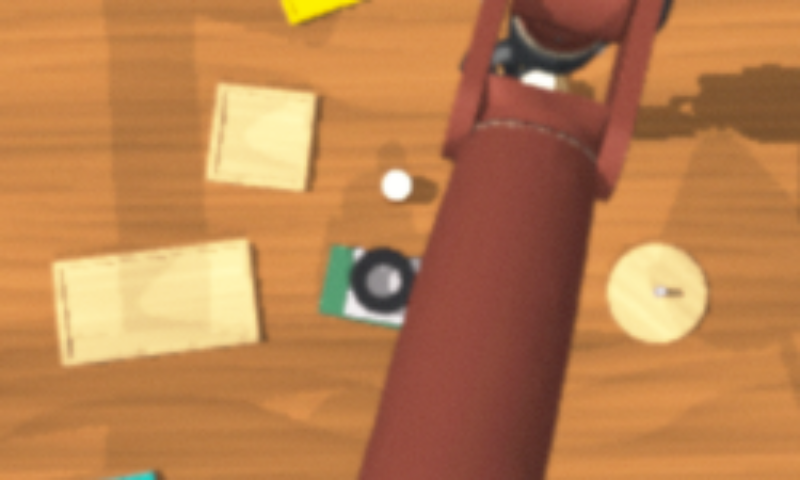

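>>> {"method": "servo_tool", "body": {
  "commands": [0,0,0,1.9,0,-3.0,1,0,0,0,1.9,0,-3.0,1,0,0,0,1.9,0,-3.0,1,0,0,0,1.9,0,-3.0,1,0,0,0,1.9,0,-3.0,1,0,0,0,1.5,0,-2.5,1,0,0,0,0,0,0,1,0,0,0,0,0,0,1]
}}

```text
t: 9.5
tool_pos: [0.4864, 0.014, 0.1219]
tool_rot: [-0.356, 2.045, -2.042]
contact_force: [0.6, -0.3, 0.3]
opening: 0.0858
```

```bash
python3 - <<'E'
from z import *
go(.482,.0225,.052,-71)
E
```

```text
t 9.5 p [0.4864 0.014  0.1219] ang -70.8 open 0.0858 F [ 0.6 -0.3  0.3] q6 1.11 | turn [0.003 0.004 0.01 ] shift cm (cur tool) [ 0.07  6.99 -0.92] norm 7.1 after-turn axes [ 0.14  6.99 -0.94]
```

>>> {"method": "servo_tool", "body": {
  "commands": [0,0,0.01,0.1,0,-1.0,1,0,0,0,0,0,0,1,0,0,0,0,1.5,0,1,0,0,0,0,1.5,0,1,0,0,0,0,1.0,0,1,0,0,0,0,0,0,1,0,0,0,0,0,0,1]
}}

```text
t: 10.2
tool_pos: [0.4838, 0.0217, 0.0773]
tool_rot: [-0.343, 2.045, -2.039]
contact_force: [-0.6, -0.3, 0.6]
opening: 0.0852
```

```bash
python3 - <<'E'
from z import *
go(.482,.0225,.052,-71)
E
```

```text
t 10.2 p [0.4838 0.0217 0.0773] ang -71.0 open 0.0852 F [-0.6 -0.3  0.6] q6 1.13 | turn [0.003 0.    0.   ] shift cm (cur tool) [ 0.15  2.53 -0.13] norm 2.5 after-turn axes [ 0.15  2.53 -0.14]
```

>>> {"method": "servo_tool", "body": {
  "commands": [0,0,0,0.2,1.0,-0.1,1,0,0,0,0,1.0,0,1,0,0,0,0,0.6,0,1,0,0,0,0,0,0,1,0,0,0,0,0,0,1]
}}

```text
t: 10.7
tool_pos: [0.482, 0.0218, 0.0496]
tool_rot: [-0.342, 2.044, -2.039]
contact_force: [-0.9, -0.4, 0.2]
opening: 0.0852
```

```bash
python3 - <<'E'
from z import *
go(.482,.0225,.052,-71)
d=snap('side','side1.png')
cv2.imwrite('pics/s7z.png',cv2.resize(d['frame'][120:260,220:380],None,fx=4,fy=4)[:,:,::-1])
E
```

```text
t 10.7 p [0.482  0.0218 0.0496] ang -71.0 open 0.0852 F [-0.9 -0.4  0.2] q6 1.13 | turn [ 0.003  0.    -0.001] shift cm (cur tool) [-0.02 -0.24 -0.06] norm 0.3 after-turn axes [-0.02 -0.24 -0.06]
```

View pics/s7z.png

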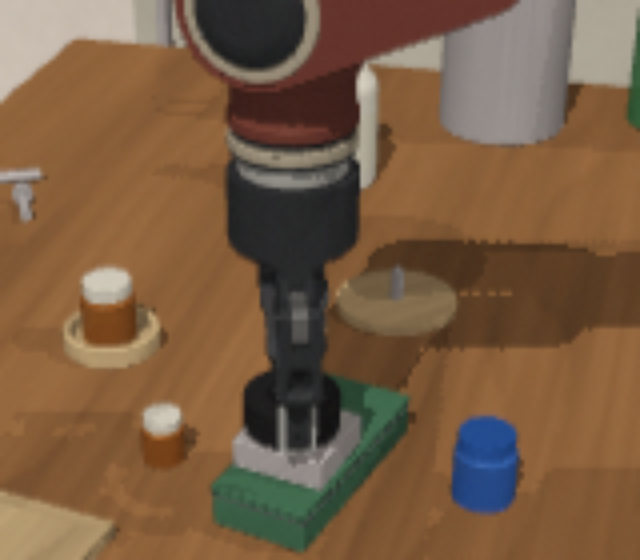

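```bash
python3 - <<'E'
from z import *
d=dict(np.load('/tmp/side.npz'));P=pts(d)
for v in range(222,240):print(v,P[v,294].round(3),d['frame'][v,294])
E
```

```text
222 [0.465 0.071 0.097] [25 26 27]
223 [0.465 0.069 0.093] [26 27 27]
224 [0.464 0.071 0.091] [29 28 29]
225 [0.464 0.074 0.09 ] [29 29 30]
226 [0.465 0.07  0.085] [37 37 38]
227 [0.464 0.073 0.084] [42 42 43]
228 [0.464 0.073 0.082] [36 35 36]
229 [0.465 0.07  0.077] [28 29 29]
230 [0.464 0.073 0.076] [39 39 41]
231 [0.464 0.073 0.073] [39 40 39]
232 [0.465 0.068 0.067] [74 73 70]
233 [0.466 0.067 0.063] [106 102  98]
234 [0.469 0.053 0.05 ] [108 102  99]
235 [0.47  0.051 0.047] [112 105 103]
236 [0.469 0.054 0.046] [151 142 138]
237 [0.469 0.053 0.042] [150 142 137]
238 [0.469 0.053 0.039] [146 139 136]
239 [0.469 0.054 0.036] [145 137 136]
```

>>> {"method": "servo_tool", "body": {
  "commands": [0,0,0,0,0,0,0.8,0,0,0,0,0,0,0.7,0,0,0,0,0,0,0.5,0,0,0,0,0,0,0.5,0,0,0,0,0,0,0.5,0,0,0,0,0,0,0.5],
  "grip_force": 30
}}

```text
t: 11.35
tool_pos: [0.4829, 0.0218, 0.0509]
tool_rot: [-0.339, 2.043, -2.038]
contact_force: [-0.5, -0.1, -0.6]
opening: 0.0594
```

```bash
python3 - <<'E'
from z import *
go(.470,-.2321,.012,-71)
d=snap('side','side1.png')
P=pts(d)
for v in range(228,240):print(v,P[v,294].round(3),d['frame'][v,294])
E
```

```text
t 11.35 p [0.4829 0.0218 0.0509] ang -71.0 open 0.0594 F [-0.5 -0.1 -0.6] q6 1.13 | turn [ 0.002  0.    -0.003] shift cm (cur tool) [ 9.51  3.82 23.59] norm 25.7 after-turn axes [ 9.49  3.89 23.59]
228 [0.271 0.78  0.571] [31 30 32]
229 [0.468 0.059 0.069] [39 40 41]
230 [0.467 0.062 0.069] [37 36 37]
231 [0.468 0.059 0.064] [56 56 53]
232 [0.469 0.052 0.056] [88 84 81]
233 [0.471 0.047 0.049] [128 121 117]
234 [0.47  0.05  0.049] [169 162 157]
235 [0.469 0.055 0.049] [146 138 135]
236 [0.469 0.053 0.045] [153 144 140]
237 [0.469 0.053 0.042] [149 141 137]
238 [0.469 0.054 0.04 ] [146 139 136]
239 [0.469 0.055 0.038] [146 137 135]
```

>>> {"method": "servo_tool", "body": {
  "commands": [0,0,0,0,-1.5,0,0.5,0,0,0,0,-1.5,0,0.5,0,0,0,0,-1.5,0,0.5,0,0,0,0.8,-0.5,2.0,0.5,0,0,0,1.2,0,3.0,0.5,0,0,0,1.2,0,3.0,0.5,0,0,0,1.2,0,3.0,0.5,0,0,0,1.2,0,3.0,0.5,0,0,0,1.2,0,3.0,0.5,0,0,0,1.2,0,3.0,0.5,0,0,0,1.0,0,2.2,0.5,0,0,0,0.5,0,0.8,0.5,0,0,0,0,0,0,0.5,0,0,0,0,0,0,0.5],
  "grip_force": 35
}}

```text
t: 12.8
tool_pos: [0.4666, -0.2347, 0.1008]
tool_rot: [-0.343, 2.043, -2.036]
contact_force: [0.2, 0.2, 0.2]
opening: 0.0596
```

```bash
python3 - <<'E'
from z import *
go(.470,-.2321,.05,-71)
d=snap('side','side1.png')
cv2.imwrite('pics/s8z.png',cv2.resize(d['frame'][80:260,200:400],None,fx=3,fy=3)[:,:,::-1])
E
```

```text
t 12.8 p [ 0.4666 -0.2347  0.1008] ang -70.8 open 0.0596 F [0.2 0.2 0.2] q6 0.62 | turn [ 0.003  0.003 -0.002] shift cm (cur tool) [-0.4   5.08 -0.12] norm 5.1 after-turn axes [-0.41  5.08 -0.14]
```

View pics/s8z.png

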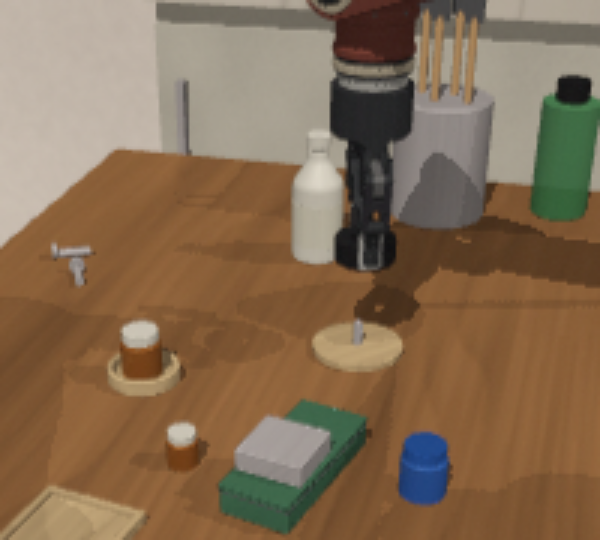

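>>> {"method": "servo_tool", "body": {
  "commands": [0,0,0,-0.4,0.5,-0.2,0.5,0,0,0,0,0,0,0.5,0,0,0,0,1.5,0,0.5,0,0,0,0,1.5,0,0.5,0,0,0,0,1.0,0,0.5,0,0,0,0,0,0,0.5,0,0,0,0,0,0,0.5]
}}

```text
t: 13.55
tool_pos: [0.47, -0.2258, 0.0507]
tool_rot: [-0.351, 2.042, -2.03]
contact_force: [-0.3, -0.6, -0.8]
opening: 0.0594
```

```bash
python3 - <<'E'
from z import *
go(.470,-.2315,.01,-71)
d=snap('side','side1.png')
cv2.imwrite('pics/s9z.png',cv2.resize(d['frame'][120:230,240:380],None,fx=4,fy=4)[:,:,::-1])
E
```

```text
t 13.55 p [ 0.47   -0.2258  0.0507] ang -70.4 open 0.0594 F [-0.3 -0.6 -0.8] q6 0.63 | turn [ 0.006  0.01  -0.001] shift cm (cur tool) [0.19 4.06 0.56] norm 4.1 after-turn axes [0.18 4.07 0.54]
```

View pics/s9z.png

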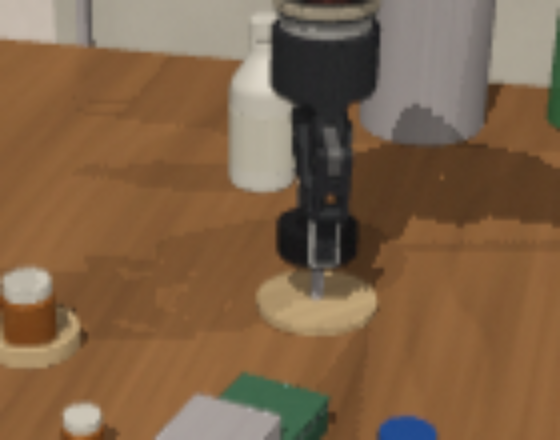

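>>> {"method": "servo_tool", "body": {
  "commands": [0.005,0.01,0,0.2,0,0.6,0.5,0,0,0,0,0,0,0.5,0,0,0,0,0,0,0.5]
}}

```text
t: 13.9
tool_pos: [0.4709, -0.2335, 0.0521]
tool_rot: [-0.337, 2.04, -2.043]
contact_force: [0.2, -0.2, -0.7]
opening: 0.0598
```

```bash
python3 - <<'E'
from z import *
go(.470,-.2315,.01,-71)
E
```

```text
t 13.9 p [ 0.4709 -0.2335  0.0521] ang -71.1 open 0.0598 F [ 0.2 -0.2 -0.7] q6 0.64 | turn [-0.002 -0.001 -0.003] shift cm (cur tool) [ 0.03  4.21 -0.22] norm 4.2 after-turn axes [ 0.02  4.21 -0.21]
```

>>> {"method": "servo_tool", "body": {
  "commands": [0,0,0,0,1.0,-0.1,0.5,0,0,0,0,1.0,0,0.5,0,0,0,0,1.0,0,0.5,0,0,0,0,0.8,0,0.5,0,0,0,0,0,0,0.5,0,0,0,0,0,0,0.5]
}}

```text
t: 14.5
tool_pos: [0.4702, -0.2323, 0.0102]
tool_rot: [-0.338, 2.041, -2.043]
contact_force: [-0.1, 0.1, -1.1]
opening: 0.0595
```

```bash
python3 - <<'E'
from z import *
go(.470,-.2315,.009,-71)
E
```

```text
t 14.5 p [ 0.4702 -0.2323  0.0102] ang -71.1 open 0.0595 F [-0.1  0.1 -1.1] q6 0.64 | turn [-0.001 -0.002 -0.002] shift cm (cur tool) [-0.    0.12 -0.09] norm 0.1 after-turn axes [-0.    0.12 -0.09]
```

Nearly down; nudge to contact, then release.

>>> {"method": "servo_tool", "body": {
  "commands": [0,0,0,0,0.3,0,0.5,0,0,0,0,0,0,0.5,0,0,0,0,0,0,0.5]
}}

```text
t: 14.8
tool_pos: [0.4716, -0.2332, 0.0099]
tool_rot: [-0.337, 2.039, -2.043]
contact_force: [-0.5, -0.9, -0.7]
opening: 0.0593
```

>>> {"method": "servo_tool", "body": {
  "commands": [0,0,0,0,0,0,0.75,0,0,0,0,0,0,0.8,0,0,0,0,0,0,0.9,0,0,0,0,0,0,1,0,0,0,0,0,0,1]
}}

```text
t: 15.3
tool_pos: [0.472, -0.2334, 0.0103]
tool_rot: [-0.335, 2.038, -2.044]
contact_force: [0.4, -0.1, 0.5]
opening: 0.0854
```

>>> {"method": "servo_tool", "body": {
  "commands": [0,0,0,0,-1,0,1,0,0,0,0,-2.5,0,1,0,0,0,0,-2.5,0,1,0,0,0,0,-2.5,0,1,0,0,0,0,-1.5,0,1,0,0,0,0,0,0,1]
}}

```text
t: 15.9
tool_pos: [0.4711, -0.2329, 0.1163]
tool_rot: [-0.336, 2.039, -2.044]
contact_force: [0.8, 0.3, -0.5]
opening: 0.0857
```

```bash
python3 - <<'E'
from z import *
go(.480,.023,.12,-12.5)
d=snap('side','side1.png')
cv2.imwrite('pics/s10z.png',cv2.resize(d['frame'][120:270,220:380],None,fx=4,fy=4)[:,:,::-1])
d=snap('top','top3.png')
cv2.imwrite('pics/t3z.png',cv2.resize(d['frame'][140:290,150:400],None,fx=3.2,fy=3.2)[:,:,::-1])
zmask(d,.041,.07,.05,(.4,.56,-.1,.1))
E
```

```text
t 15.9 p [ 0.4711 -0.2329  0.1163] ang -71.1 open 0.0857 F [ 0.8  0.3 -0.5] q6 0.64 | turn [-0.004 -1.023 -0.002] shift cm (cur tool) [ -9.14  -0.41 -23.92] norm 25.6 after-turn axes [-25.18  -0.37  -4.67]
428 mean [477.8  22.3] mid [478.7  21.8] ext [64.7 67.3] rect [478.   22.2] [59.5 60. ] 79.3 z 0.0499
```

View pics/s10z.png

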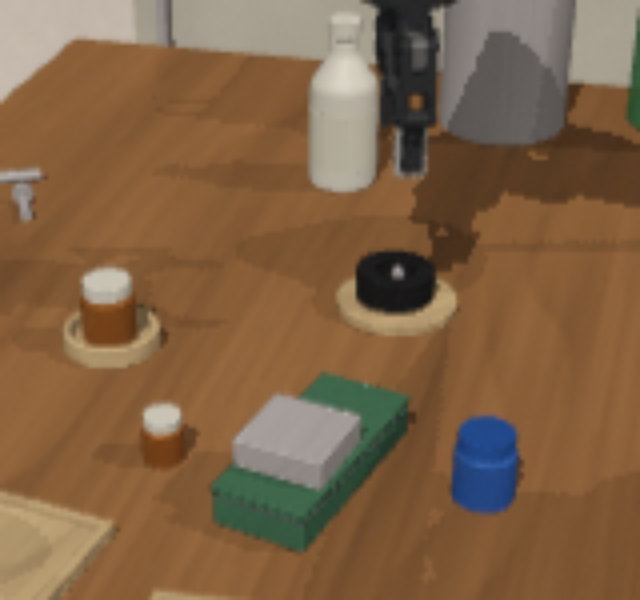

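View pics/t3z.png

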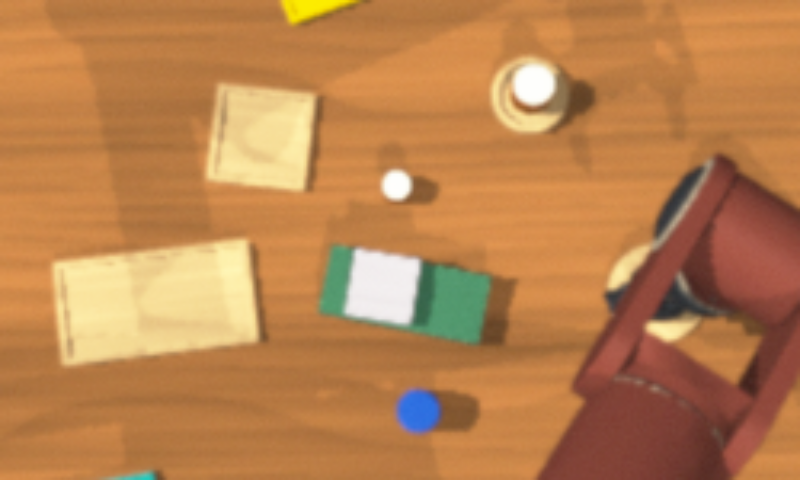

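```bash
cat > m2.py <<'E'
from m import *
E
sed -i '/^rep(/d;/^for n,q/d;/^for (u/,/^    print(hsv/d;s/;rep(.blue.*//' m.py
cat > m2.py <<'E'
from m import *
rep('block',((S<60)&(V>120)).astype(np.uint8),.05,(250,208,287,248))
rep('tinvis',g,.03,(275,205,315,255))
rep('tin+block',(g|((S<60)&(V>120))).astype(np.uint8),.03,(240,205,315,255))
rep('btray',ply,.010,(205,160,258,205))
rep('jar',((S<50)&(V>150)).astype(np.uint8),.054,(300,150,335,185))
for n in('side',):
  pass
E
python3 m2.py
```

```text
block n 495 rect [477.2  22.7] [64.7 64.7] 79.3 cent [477.  23.] ell [477.3  23.2] [72.1 72.5] zmed 0.0494
tinvis n 434 rect [463.5 -38.6] [62. 61.] 77.4 cent [463.2 -39. ] ell [463.2 -38.6] [68.6 69.6] zmed 0.0299
tin+block n 1063 rect [474.3   2.2] [145.9  65.9] 78.1 cent [473.    2.6] ell [473.1   2.9] [ 68.2 175.9] zmed 0.0325
btray n 930 rect [625. 135.] [93.4 92.4] 82.2 cent [624.6 134.8] ell [624.9 134.9] [104.6 105.7] zmed 0.0068
jar n 125 rect [ 660.3 -119.5] [32.3 35.9] 88.3 cent [ 660.9 -119.3] ell [ 661.  -119.3] [33.9 35.8] zmed 0.053
```

>>> {"method": "servo_tool", "body": {
  "commands": [0,0,0,-1.0,0,-2.6,1,0,0,0,-1.1,0,-3.0,1,0,0,0,-1.1,0,-3.0,1,0,0,0,-1.1,0,-3.0,1,0,0,0,-1.1,0,-3.0,1,0,0,0,-1.1,0,-3.0,1,0,0,0,-1.1,0,-3.0,1,0,0,0,-1.0,0,-2.5,1,0,0,0,0,0,0,1,0,-0.146,0,0,0,0,1,0,-0.146,0,0,0,0,1,0,-0.146,0,0,0,0,1,0,-0.146,0,0,0,0,1,0,-0.146,0,0,0,0,1,0,-0.146,0,0,0,0,1,0,-0.146,0,0,0,0,1,0,0,0,0,0,0,1]
}}

```text
t: 17.7
tool_pos: [0.4608, 0.0211, 0.0897]
tool_rot: [-1.14, 1.383, -1.33]
contact_force: [0.5, -0.3, 0.5]
opening: 0.0856
```

```bash
python3 - <<'E'
from z import *
go(.4773,.0227,.07,-11.5)
E
```

```text
t 17.7 p [0.4608 0.0211 0.0897] ang -11.1 open 0.0856 F [ 0.5 -0.3  0.5] q6 0.08 | turn [0.041 0.006 0.002] shift cm (cur tool) [-0.48  1.9   1.67] norm 2.6 after-turn axes [-0.49  1.97  1.59]
```

>>> {"method": "servo_tool", "body": {
  "commands": [0.04,0.005,0,-0.5,1.0,1.6,1,0,0,0,0,0,0,1,0,0,0,0,0,0,1]
}}

```text
t: 18.0
tool_pos: [0.4756, 0.0215, 0.0768]
tool_rot: [-1.109, 1.364, -1.361]
contact_force: [-0.5, 0.4, -0.3]
opening: 0.0855
```

```bash
python3 - <<'E'
from z import *
go(.4773,.0227,.033,-11.5)
E
```

```text
t 18.0 p [0.4756 0.0215 0.0768] ang -12.0 open 0.0855 F [-0.5  0.4 -0.3] q6 0.1 | turn [ 0.005 -0.008  0.003] shift cm (cur tool) [-0.16  4.38  0.16] norm 4.4 after-turn axes [-0.15  4.38  0.14]
```

>>> {"method": "servo_tool", "body": {
  "commands": [0.005,-0.008,0,-0.1,1.0,0.2,1,0,0,0,0,1.0,0,1,0,0,0,0,1.0,0,1,0,0,0,0,1.0,0,1,0,0,0,0,0.2,0,1,0,0,0,0,0,0,1,0,0,0,0,0,0,1]
}}

```text
t: 18.7
tool_pos: [0.4761, 0.0217, 0.0302]
tool_rot: [-1.111, 1.358, -1.358]
contact_force: [0.3, 0.8, -0.3]
opening: 0.085
```

```bash
python3 - <<'E'
from z import *
go(.4773,.0227,.033,-11.5)
d=snap('side','side1.png')
cv2.imwrite('pics/s11z.png',cv2.resize(d['frame'][120:270,220:380],None,fx=4,fy=4)[:,:,::-1])
E
```

```text
t 18.7 p [0.4761 0.0217 0.0302] ang -11.6 open 0.085 F [ 0.3  0.8 -0.3] q6 0.1 | turn [ 0.003 -0.002  0.004] shift cm (cur tool) [-0.12 -0.28  0.1 ] norm 0.3 after-turn axes [-0.12 -0.28  0.1 ]
```

View pics/s11z.png

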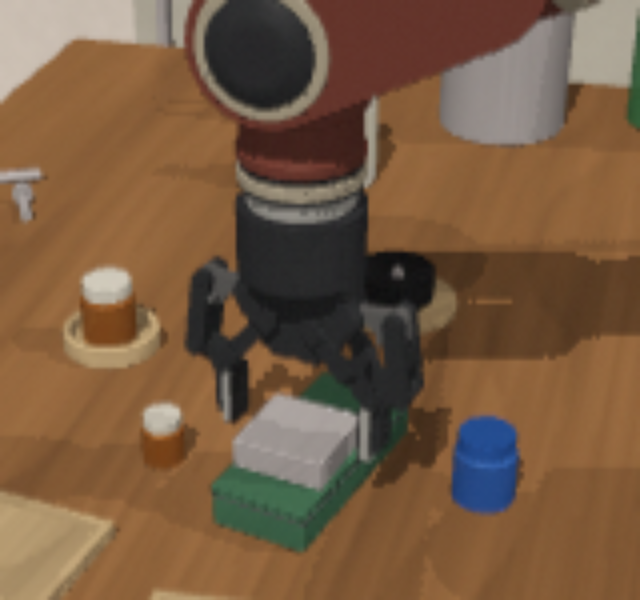

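>>> {"method": "servo_tool", "body": {
  "commands": [0,0,0,-0.1,-0.4,0.1,1,0,0,0,0,0,0,0.8,0,0,0,0,0,0,0.7,0,0,0,0,0,0,0.5,0,0,0,0,0,0,0.5,0,0,0,0,0,0,0.5,0,0,0,0,0,0,0.5],
  "grip_force": 60
}}

```text
t: 19.45
tool_pos: [0.4787, 0.0225, 0.0368]
tool_rot: [-1.109, 1.356, -1.359]
contact_force: [-0.5, 0.4, 1.0]
opening: 0.0581
```

```bash
python3 - <<'E'
from z import *
go(.625,.135,.12,-8)
d=snap('side','side1.png')
cv2.imwrite('pics/s12z.png',cv2.resize(d['frame'][120:270,220:380],None,fx=4,fy=4)[:,:,::-1])
E
```

```text
t 19.45 p [0.4787 0.0225 0.0368] ang -11.6 open 0.0581 F [-0.5  0.4  1. ] q6 0.1 | turn [ 0.    -0.063  0.003] shift cm (cur tool) [-13.94  -8.37  12.06] norm 20.2 after-turn axes [-13.18  -8.32  12.92]
```

View pics/s12z.png

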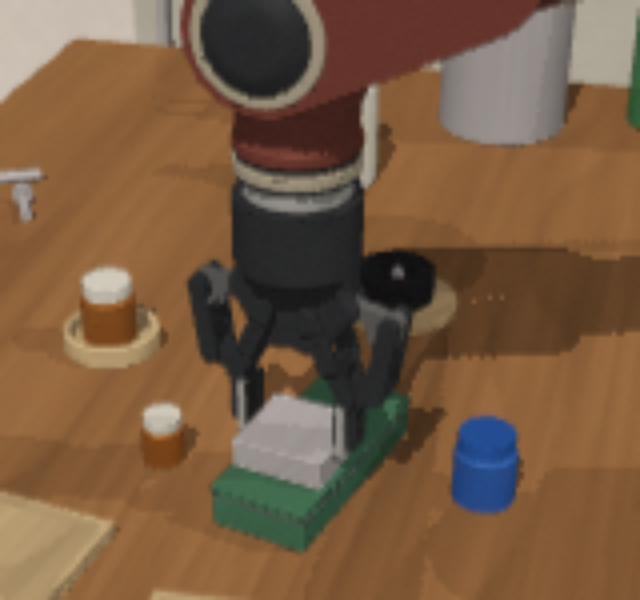

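>>> {"method": "servo_tool", "body": {
  "commands": [0,0,0,0,0,0,0.9,0,0,0,0,0,0,0.9,0,0,0,0,0.6,0,0.9,0,0,0,0,0,0,0.9,0,0,0,0,0,0,0.9]
}}

```text
t: 20.0
tool_pos: [0.4788, 0.0224, 0.0299]
tool_rot: [-1.109, 1.356, -1.36]
contact_force: [-1.2, -0.3, 0.5]
opening: 0.0769
```

```bash
python3 - <<'E'
from z import *
go(.4773,.0227,.032,-11.5)
E
```

```text
t 20.0 p [0.4788 0.0224 0.0299] ang -11.6 open 0.0769 F [-1.2 -0.3  0.5] q6 0.1 | turn [-0.    -0.002  0.003] shift cm (cur tool) [ 0.   -0.21 -0.15] norm 0.3 after-turn axes [ 0.   -0.21 -0.15]
```

>>> {"method": "servo_tool", "body": {
  "commands": [0,0,0,0,0,-0.1,0.75,0,0,0,0,0,0,0.5,0,0,0,0,0,0,0.5,0,0,0,0,0,0,0.5,0,0,0,0,0,0,0.5]
}}

```text
t: 20.5
tool_pos: [0.4784, 0.0225, 0.0305]
tool_rot: [-1.108, 1.354, -1.361]
contact_force: [-1.0, 0.3, 1.0]
opening: 0.0582
```

```bash
python3 - <<'E'
from z import *
go(.625,.135,.12,-8)
d=snap('side','side1.png');P=pts(d)
cv2.imwrite('pics/s13z.png',cv2.resize(d['frame'][170:250,260:340],None,fx=7,fy=7,interpolation=cv2.INTER_NEAREST)[:,:,::-1])
E
```

```text
t 20.5 p [0.4784 0.0225 0.0305] ang -11.6 open 0.0582 F [-1.   0.3  1. ] q6 0.1 | turn [-0.002 -0.063  0.003] shift cm (cur tool) [-13.94  -8.97  12.11] norm 20.5 after-turn axes [-13.18  -8.95  12.95]
```

View pics/s13z.png

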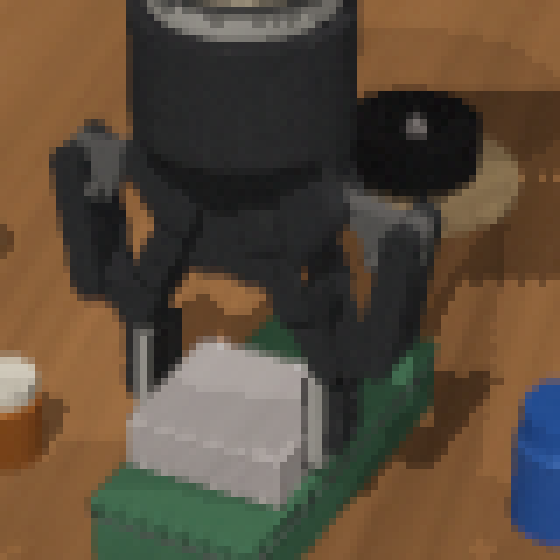

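>>> {"method": "servo_tool", "body": {
  "commands": [0,0,0,0,-1.0,0,0.5,0,0,0,0,-1.5,0,0.5,0,0,0,0,-2.0,0,0.5,0,0,0,0,-2.0,0,0.5,0,0,0,-1.2,-0.5,1.0,0.5,0,0,0,-2.2,0,1.9,0.5,0,0,0,-2.2,0,1.9,0.5,0,0,0,-2.2,0,1.9,0.5,0,0,0,-2.2,0,1.9,0.5,0,0,0,-2.0,0,1.8,0.5,0,0,0,-1.0,0,1.0,0.5,0,0,0,0,0,0,0.5,0,0,0,0,0,0,0.5]
}}

```text
t: 21.85
tool_pos: [0.6026, 0.1316, 0.0836]
tool_rot: [-1.141, 1.385, -1.344]
contact_force: [-0.4, 0.1, -5.7]
opening: 0.0585
```

```bash
python3 - <<'E'
from z import *
go(.625,.135,.05,-8)
d=snap('side','side1.png')
cv2.imwrite('pics/s14z.png',cv2.resize(d['frame'][100:280,180:380],None,fx=3,fy=3)[:,:,::-1])
E
```

```text
t 21.85 p [0.6026 0.1316 0.0836] ang -11.7 open 0.0585 F [-0.4  0.1 -5.7] q6 0.3 | turn [ 0.039 -0.064  0.01 ] shift cm (cur tool) [-0.82  3.26  2.26] norm 4.0 after-turn axes [-0.64  3.36  2.17]
```

View pics/s14z.png

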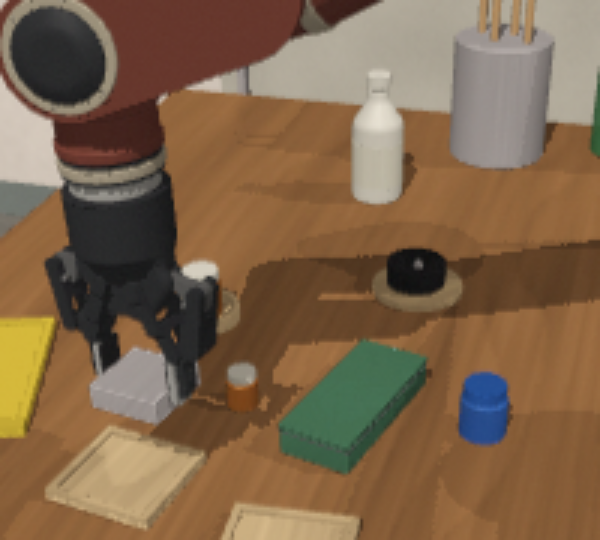

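>>> {"method": "servo_tool", "body": {
  "commands": [0.04,-0.065,0.01,-0.7,0,2.2,0.5,0,0,0,0,0,0,0.5,0,0,0,0,0,0,0.5]
}}

```text
t: 22.2
tool_pos: [0.6219, 0.1322, 0.0807]
tool_rot: [-1.144, 1.313, -1.31]
contact_force: [-0.2, 0.0, -7.0]
opening: 0.0584
```

```bash
python3 - <<'E'
from z import *
go(.625,.135,.03,-8)
E
```

```text
t 22.2 p [0.6219 0.1322 0.0807] ang -7.9 open 0.0584 F [-0.2  0.  -7. ] q6 0.23 | turn [0.004 0.001 0.002] shift cm (cur tool) [-0.33  5.07  0.29] norm 5.1 after-turn axes [-0.32  5.07  0.27]
```

>>> {"method": "servo_tool", "body": {
  "commands": [0.005,0,0,-0.3,1.0,0.3,0.5,0,0,0,0,1.3,0,0.5,0,0,0,0,1.3,0,0.5,0,0,0,0,1.0,0,0.5,0,0,0,0,0,0,0.5,0,0,0,0,0,0,0.5]
}}

```text
t: 22.8
tool_pos: [0.6217, 0.1338, 0.0282]
tool_rot: [-1.145, 1.315, -1.312]
contact_force: [0.2, -0.5, -6.5]
opening: 0.0586
```

```bash
python3 - <<'E'
from z import *
go(.625,.135,.0065,-8)
d=snap('side','side1.png')
cv2.imwrite('pics/s15z.png',cv2.resize(d['frame'][160:280,180:300],None,fx=5,fy=5)[:,:,::-1])
E
```

```text
t 22.8 p [0.6217 0.1338 0.0282] ang -8.1 open 0.0586 F [ 0.2 -0.5 -6.5] q6 0.24 | turn [ 0.005 -0.001  0.003] shift cm (cur tool) [-0.17  2.17  0.32] norm 2.2 after-turn axes [-0.16  2.17  0.31]
```

View pics/s15z.png

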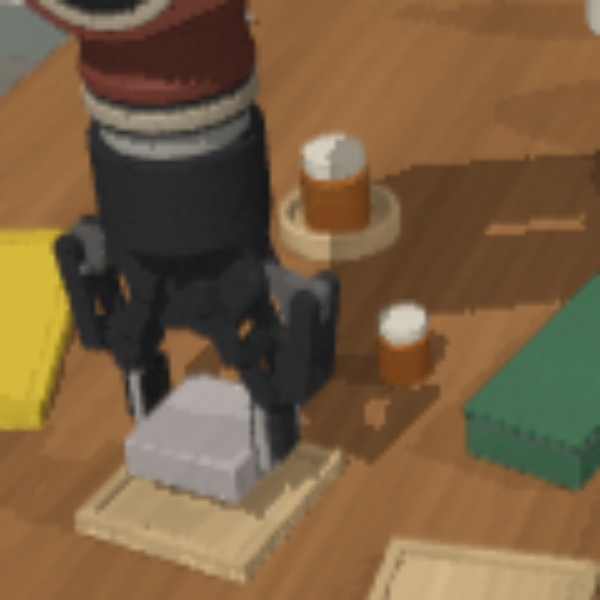

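>>> {"method": "servo_tool", "body": {
  "commands": [0.005,0,0,-0.2,0.7,0.4,0.5,0,0,0,0,0.7,0,0.5,0,0,0,0,0,0,0.5,0,0,0,0,0,0,0.5]
}}

```text
t: 23.25
tool_pos: [0.6275, 0.1355, 0.0145]
tool_rot: [-1.139, 1.309, -1.315]
contact_force: [-0.1, -0.4, -6.0]
opening: 0.0583
```

```bash
python3 - <<'E'
from z import *
go(.625,.135,.0065,-8)
E
```

```text
t 23.25 p [0.6275 0.1355 0.0145] ang -8.1 open 0.0583 F [-0.1 -0.4 -6. ] q6 0.24 | turn [-0.003 -0.001  0.003] shift cm (cur tool) [ 0.08  0.79 -0.24] norm 0.8 after-turn axes [ 0.09  0.8  -0.24]
```

>>> {"method": "servo_tool", "body": {
  "commands": [0,0,0,0.1,0.5,-0.2,0.5,0,0,0,0,0,0,0.5,0,0,0,0,0.3,0,0.5,0,0,0,0,0,0,0.5]
}}

```text
t: 23.65
tool_pos: [0.6263, 0.1348, 0.0071]
tool_rot: [-1.137, 1.307, -1.316]
contact_force: [-0.2, -0.4, -6.6]
opening: 0.0583
```

```bash
python3 - <<'E'
from z import *
go(.625,.135,.0065,-8)
E
```

```text
t 23.65 p [0.6263 0.1348 0.0071] ang -8.1 open 0.0583 F [-0.2 -0.4 -6.6] q6 0.24 | turn [-0.005 -0.001  0.002] shift cm (cur tool) [-0.    0.06 -0.13] norm 0.1 after-turn axes [-0.    0.06 -0.13]
```

Full weight still carried; go down in small steps until the force drops.

>>> {"method": "servo_tool", "body": {
  "commands": [0,0,0,0,0.2,0,0.5,0,0,0,0,0,0,0.5]
}}

```text
t: 23.85
tool_pos: [0.627, 0.1348, 0.007]
tool_rot: [-1.137, 1.307, -1.316]
contact_force: [0.7, 0.2, -6.1]
opening: 0.0586
```

>>> {"method": "servo_tool", "body": {
  "commands": [0,0,0,0,0.2,0,0.5,0,0,0,0,0,0,0.5]
}}

```text
t: 24.05
tool_pos: [0.6275, 0.1349, 0.0068]
tool_rot: [-1.137, 1.307, -1.316]
contact_force: [0.6, -0.6, -6.2]
opening: 0.0584
```

```bash
python3 - <<'E'
from z import *
go(.625,.135,.0065,-8)
d=snap('side','side1.png')
cv2.imwrite('pics/s16z.png',cv2.resize(d['frame'][160:280,180:300],None,fx=5,fy=5)[:,:,::-1])
E
```

```text
t 24.05 p [0.6275 0.1349 0.0068] ang -8.1 open 0.0584 F [ 0.6 -0.6 -6.2] q6 0.24 | turn [-0.006 -0.001  0.002] shift cm (cur tool) [ 0.03  0.03 -0.25] norm 0.3 after-turn axes [ 0.03  0.03 -0.25]
```

View pics/s16z.png

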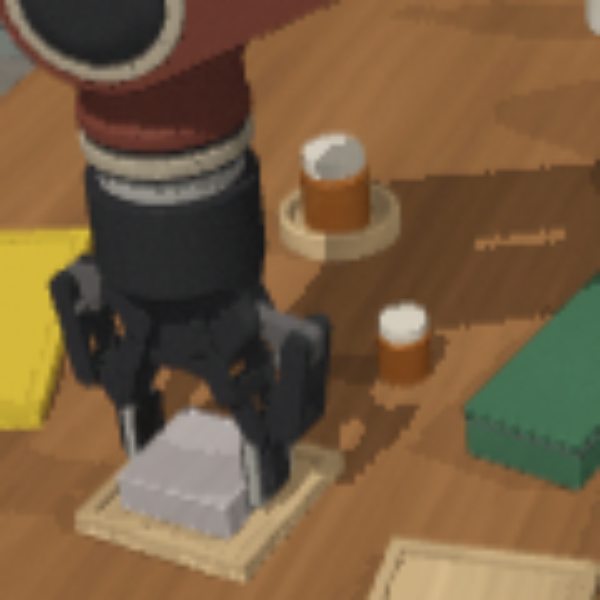

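>>> {"method": "servo_tool", "body": {
  "commands": [0,0,0,0,0.4,-0.2,0.5,0,0,0,0,0,0,0.5]
}}

```text
t: 24.3
tool_pos: [0.6284, 0.135, 0.0075]
tool_rot: [-1.134, 1.303, -1.319]
contact_force: [-0.1, -0.1, -6.9]
opening: 0.0581
```

>>> {"method": "servo_tool", "body": {
  "commands": [0,0,0,0,0.3,0,0.5,0,0,0,0,0,0,0.5]
}}

```text
t: 24.5
tool_pos: [0.6292, 0.1351, 0.0069]
tool_rot: [-1.133, 1.303, -1.319]
contact_force: [-0.6, -0.6, -6.3]
opening: 0.0585
```

```bash
python3 - <<'E'
from z import *
go(.625,.135,.0065,-8)
E
```

```text
t 24.5 p [0.6292 0.1351 0.0069] ang -8.0 open 0.0585 F [-0.6 -0.6 -6.3] q6 0.24 | turn [-0.011 -0.001  0.002] shift cm (cur tool) [ 0.06  0.03 -0.42] norm 0.4 after-turn axes [ 0.06  0.04 -0.42]
```

```bash
python3 - <<'E'
from z import *
d=dict(np.load('/tmp/side.npz'));P=pts(d)
f=d['frame'];cv2.imwrite('pics/s17.png',cv2.resize(f[235:280,195:255],None,fx=12,fy=12,interpolation=cv2.INTER_NEAREST)[:,:,::-1])
m=(P[...,0]>.59)&(P[...,0]<.66)&(P[...,1]>.09)&(P[...,1]<.18)&(f.max(2).astype(int)-f.min(2)<25)&(f.min(2)>110)&(P[...,2]<.06)
q=P[m];top=q[q[:,1]<.155];A=np.c_[top[:,:2]-[.625,.13],np.ones(len(top))]
print(len(q),np.percentile(q[:,2],[5,50,95]).round(4),np.linalg.lstsq(A,top[:,2],rcond=None)[0].round(4))
E
```

```text
482 [0.0115 0.0262 0.0283] [-0.0344  0.0094  0.027 ]
```

View pics/s17.png

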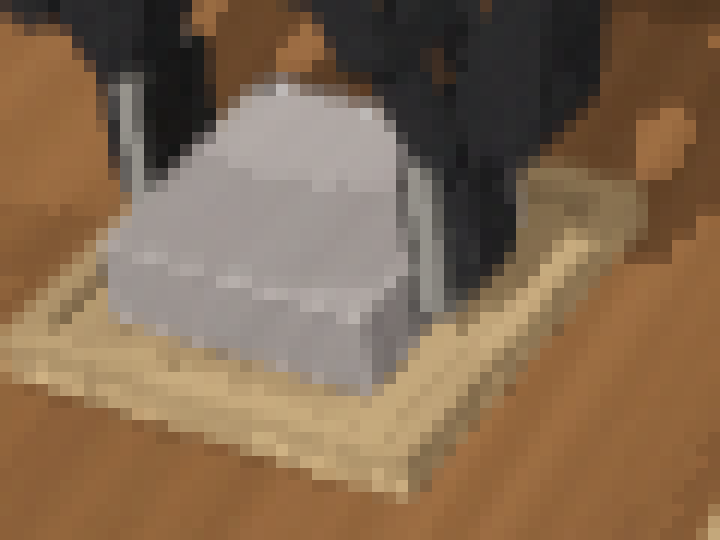

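>>> {"method": "servo_tool", "body": {
  "commands": [0,0,0,0,0,0,0.72,0,0,0,0,0,0,0.74,0,0,0,0,0,0,0.8,0,0,0,0,0,0,0.9,0,0,0,0,0,0,0.9]
}}

```text
t: 25.0
tool_pos: [0.6314, 0.1353, 0.0075]
tool_rot: [-1.129, 1.299, -1.32]
contact_force: [-0.4, -1.1, 1.0]
opening: 0.077
```

>>> {"method": "servo_tool", "body": {
  "commands": [0,0,0,0,-1,0,1,0,0,0,0,-2.5,0,1,0,0,0,0,-2.5,0,1,0,0,0,0,-2.5,0,1,0,0,0,0,-1.5,0,1,0,0,0,0,0,0,1]
}}

```text
t: 25.6
tool_pos: [0.6297, 0.1356, 0.1133]
tool_rot: [-1.129, 1.299, -1.32]
contact_force: [-0.9, -0.2, 0.1]
opening: 0.0851
```

```bash
python3 - <<'E'
from z import *
d=snap('side','side1.png')
cv2.imwrite('pics/s18z.png',cv2.resize(d['frame'][150:330,180:380],None,fx=3,fy=3)[:,:,::-1])
d=snap('top','top4.png')
cv2.imwrite('pics/t4z.png',cv2.resize(d['frame'][140:290,150:400],None,fx=3.2,fy=3.2)[:,:,::-1])
E
cat > m3.py <<'E'
from m import *
rep('tin',g,.03,(240,205,315,255))
rep('ttray',ply,.010,(155,205,240,260))
from z import go
go(.472,.002,.1,-12.5)
E
python3 m3.py
```

```text
tin n 1027 rect [472.6   2.4] [145.8  61. ] 77.5 cent [472.2   2.4] ell [472.3   2.2] [ 65.5 179.6] zmed 0.0298
ttray n 850 rect [466.6 285. ] [96.1 83.4] 5.1 cent [467.3 287.1] ell [468.  287.1] [ 87.9 110.1] zmed 0.0066
t 25.7 p [0.6282 0.1354 0.1103] ang -8.0 open 0.0853 F [-0.2 -0.  -1.2] q6 0.24 | turn [-0.012  0.078  0.001] shift cm (cur tool) [ 15.4    0.89 -13.61] norm 20.6 after-turn axes [ 16.41   1.03 -12.36]
```

View pics/s18z.png

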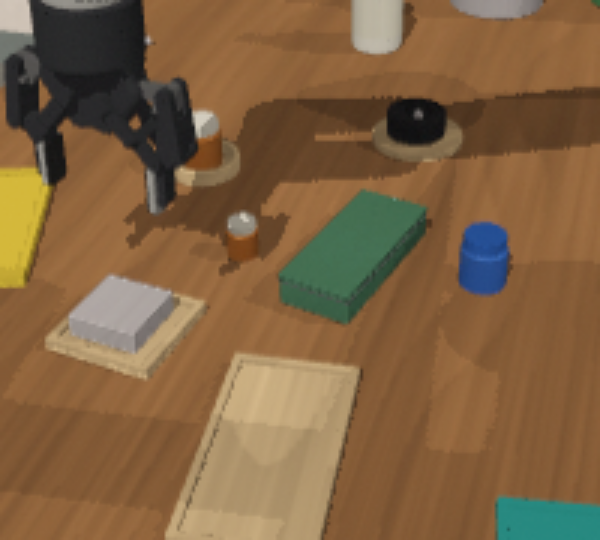

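View pics/t4z.png

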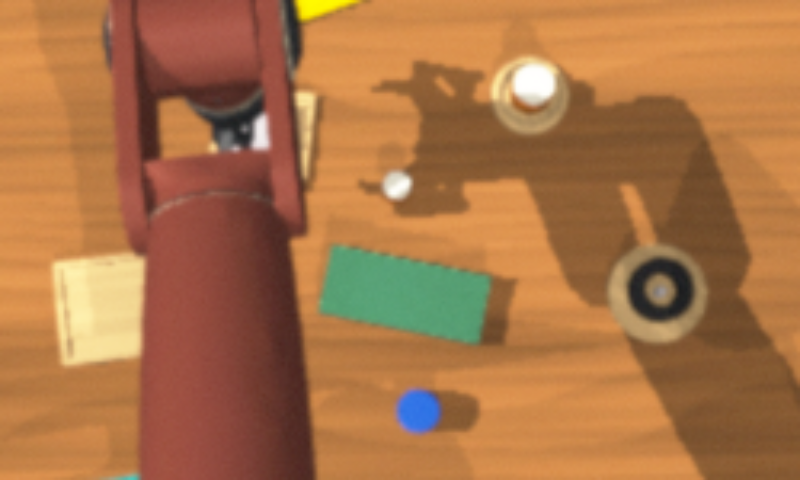

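>>> {"method": "servo_tool", "body": {
  "commands": [-0.012,0.08,0,0,0,0,1,0,0,0,2.0,0,-1.5,1,0,0,0,2.5,0,-1.9,1,0,0,0,2.5,0,-1.9,1,0,0,0,2.5,0,-1.9,1,0,0,0,2.5,0,-1.9,1,0,0,0,2.5,0,-1.9,1,0,0,0,1.5,0,-1.2,1,0,0,0,0,0,0,1,0,0,0,0,0,0,1]
}}

```text
t: 26.7
tool_pos: [0.457, 0.0032, 0.0924]
tool_rot: [-1.12, 1.395, -1.359]
contact_force: [0.3, -0.2, -0.0]
opening: 0.0853
```

```bash
python3 - <<'E'
from z import *
go(.4724,.0023,.06,-12.5)
E
```

```text
t 26.7 p [0.457  0.0032 0.0924] ang -12.8 open 0.0853 F [ 0.3 -0.2 -0. ] q6 0.07 | turn [ 0.031 -0.005  0.006] shift cm (cur tool) [-0.28  3.19  1.62] norm 3.6 after-turn axes [-0.25  3.24  1.52]
```

>>> {"method": "servo_tool", "body": {
  "commands": [0.03,-0.005,0.005,-0.3,1.5,1.6,1,0,0,0,0,1.0,0,1,0,0,0,0,0,0,1,0,0,0,0,0,0,1]
}}

```text
t: 27.1
tool_pos: [0.4737, 0.0044, 0.0644]
tool_rot: [-1.102, 1.37, -1.365]
contact_force: [-0.6, -0.3, 0.4]
opening: 0.0853
```

```bash
python3 - <<'E'
from z import *
go(.4724,.0023,.01,-12.5)
E
```

```text
t 27.1 p [0.4737 0.0044 0.0644] ang -12.4 open 0.0853 F [-0.6 -0.3  0.4] q6 0.07 | turn [0.004 0.002 0.   ] shift cm (cur tool) [ 0.23  5.44 -0.06] norm 5.4 after-turn axes [ 0.24  5.44 -0.08]
```

>>> {"method": "servo_tool", "body": {
  "commands": [0.004,0,0,0.2,1.2,0,1,0,0,0,0,1.2,0,1,0,0,0,0,1.2,0,1,0,0,0,0,1.2,0,1,0,0,0,0,0.3,0,1,0,0,0,0,0,0,1,0,0,0,0,0,0,1]
}}

```text
t: 27.8
tool_pos: [0.4726, 0.0028, 0.0086]
tool_rot: [-1.101, 1.367, -1.366]
contact_force: [-0.3, -0.2, 0.4]
opening: 0.0856
```

```bash
python3 - <<'E'
from z import *
go(.4724,.0023,.01,-12.5)
d=snap('side','side1.png')
cv2.imwrite('pics/s19z.png',cv2.resize(d['frame'][150:270,240:370],None,fx=5,fy=5)[:,:,::-1])
E
```

```text
t 27.8 p [0.4726 0.0028 0.0086] ang -12.3 open 0.0856 F [-0.3 -0.2  0.4] q6 0.06 | turn [0.001 0.003 0.001] shift cm (cur tool) [ 0.05 -0.14 -0.01] norm 0.1 after-turn axes [ 0.05 -0.14 -0.01]
```

View pics/s19z.png

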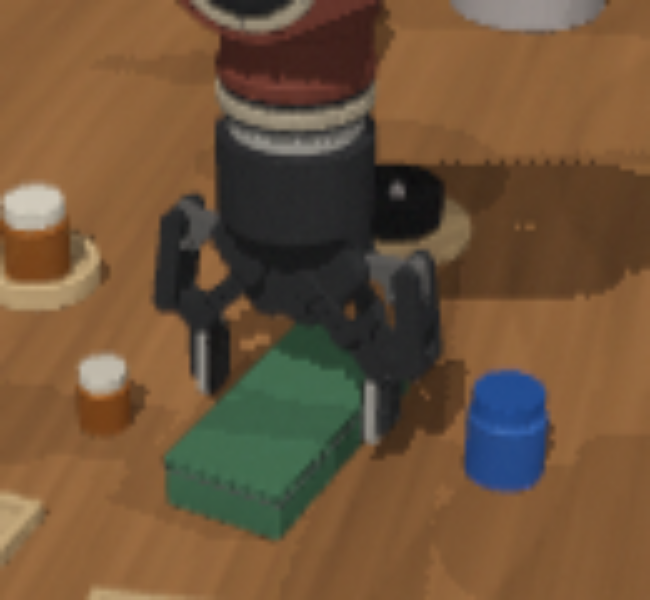

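Centred on the tin. Closing, then lifting.

>>> {"method": "servo_tool", "body": {
  "commands": [0,0,0,0,0,0,0.85,0,0,0,0,0,0,0.75,0,0,0,0,0,0,0.55,0,0,0,0,0,0,0.55,0,0,0,0,0,0,0.55,0,0,0,0,0,0,0.55],
  "grip_force": 60
}}

```text
t: 28.45
tool_pos: [0.4735, 0.0027, 0.0103]
tool_rot: [-1.099, 1.365, -1.367]
contact_force: [0.3, 0.2, -1.9]
opening: 0.0625
```

>>> {"method": "servo_tool", "body": {
  "commands": [0,0,0,0,-1.0,0,0.55,0,0,0,0,-1.5,0,0.55,0,0,0,0,-2.0,0,0.55,0,0,0,0,-2.0,0,0.55,0,0,0,0,-1.5,0,0.55,0,0,0,0,0,0,0.55,0,0,0,0,0,0,0.55]
}}

```text
t: 29.15
tool_pos: [0.4704, 0.0032, 0.0922]
tool_rot: [-1.103, 1.37, -1.364]
contact_force: [0.2, -0.9, -2.4]
opening: 0.0625
```

```bash
python3 - <<'E'
from z import *
go(.4718,.2345,.09,5.5)
d=snap('side','side1.png')
cv2.imwrite('pics/s20z.png',cv2.resize(d['frame'][130:290,220:380],None,fx=3.7,fy=3.7)[:,:,::-1])
E
```

```text
t 29.15 p [0.4704 0.0032 0.0922] ang -12.3 open 0.0625 F [ 0.2 -0.9 -2.4] q6 0.06 | turn [ 0.005 -0.311 -0.   ] shift cm (cur tool) [-22.63   0.22  -4.8 ] norm 23.1 after-turn axes [-23.01   0.22   2.36]
```

View pics/s20z.png

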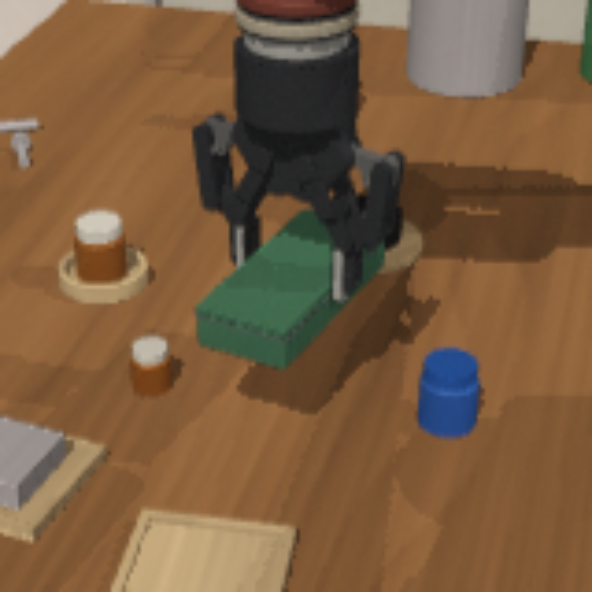

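>>> {"method": "servo_tool", "body": {
  "commands": [0,0,0,-2.0,0,-0.4,0.55,0,0,0,-2.6,-0.1,-0.55,0.55,0,0,0,-2.6,-0.1,-0.55,0.55,0,0,0,-2.6,-0.1,-0.55,0.55,0,0,0,-2.6,-0.1,-0.55,0.55,0,0,0,-2.6,-0.1,-0.55,0.55,0,0,0,-2.6,-0.1,-0.55,0.55,0,0,0,-2.6,0,-0.55,0.55,0,0,0,-1.5,0,-0.3,0.55,0,0,0,0,0,0,0.55,0,-0.1,0,0,-0.1,0,0.55,0,-0.11,0,0,-0.1,0,0.55,0,-0.1,0,0,0,0,0.55,0,0,0,0,0,0,0.55,0,0,0,0,0,0,0.55]
}}

```text
t: 30.7
tool_pos: [0.461, 0.2283, 0.0805]
tool_rot: [-1.287, 1.157, -1.122]
contact_force: [0.0, 0.4, -2.3]
opening: 0.0626
```

```bash
python3 - <<'E'
from z import *
go(.4718,.2345,.06,5.5)
E
```

```text
t 30.7 p [0.461  0.2283 0.0805] ang 5.8 open 0.0626 F [ 0.   0.4 -2.3] q6 0.21 | turn [0.037 0.005 0.005] shift cm (cur tool) [-0.52  2.    1.21] norm 2.4 after-turn axes [-0.52  2.05  1.14]
```

>>> {"method": "servo_tool", "body": {
  "commands": [0.037,0,0.005,-0.5,0.5,1.2,0.55,0,0,0,0,0.8,0,0.55,0,0,0,0,0,0,0.55,0,0,0,0,0,0,0.55]
}}

```text
t: 31.1
tool_pos: [0.4712, 0.2327, 0.0649]
tool_rot: [-1.256, 1.141, -1.139]
contact_force: [0.2, -0.3, -2.5]
opening: 0.0626
```

```bash
python3 - <<'E'
from z import *
go(.4718,.2345,.0165,5.7)
d=snap('side','side1.png')
cv2.imwrite('pics/s21z.png',cv2.resize(d['frame'][170:350,190:350],None,fx=3.3,fy=3.3)[:,:,::-1])
E
```

```text
t 31.1 p [0.4712 0.2327 0.0649] ang 5.4 open 0.0626 F [ 0.2 -0.3 -2.5] q6 0.22 | turn [ 0.003 -0.005  0.001] shift cm (cur tool) [-0.18  4.84  0.09] norm 4.8 after-turn axes [-0.17  4.84  0.08]
```

View pics/s21z.png

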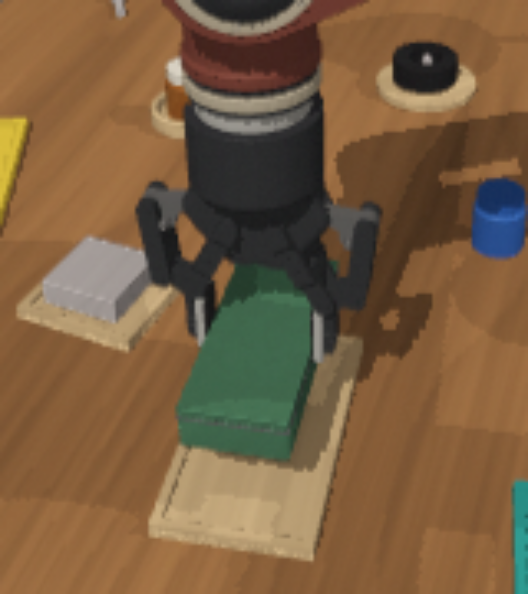

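>>> {"method": "servo_tool", "body": {
  "commands": [0,0,0,-0.2,1.0,0.1,0.55,0,0,0,0,1.0,0,0.55,0,0,0,0,1.0,0,0.55,0,0,0,0,0.7,0,0.55,0,0,0,0,0,0,0.55,0,0,0,0,0,0,0.55]
}}

```text
t: 31.75
tool_pos: [0.471, 0.2345, 0.0237]
tool_rot: [-1.258, 1.142, -1.139]
contact_force: [0.0, 0.3, -3.2]
opening: 0.0624
```

```bash
python3 - <<'E'
from z import *
go(.4718,.2345,.0165,5.7)
E
```

```text
t 31.75 p [0.471  0.2345 0.0237] ang 5.4 open 0.0624 F [ 0.   0.3 -3.2] q6 0.23 | turn [ 0.005 -0.005  0.002] shift cm (cur tool) [0.01 0.72 0.09] norm 0.7 after-turn axes [0.01 0.72 0.08]
```

>>> {"method": "servo_tool", "body": {
  "commands": [0.004,0,0,0,0.4,0.1,0.55,0,0,0,0,0,0,0.55,0,0,0,0,0.4,0,0.55,0,0,0,0,0,0,0.55]
}}

```text
t: 32.15
tool_pos: [0.4736, 0.2351, 0.0168]
tool_rot: [-1.251, 1.137, -1.141]
contact_force: [0.8, -0.6, -3.1]
opening: 0.0624
```

>>> {"method": "servo_tool", "body": {
  "commands": [0,0,0,0,0.3,0,0.55,0,0,0,0,0,0,0.55]
}}

```text
t: 32.35
tool_pos: [0.4746, 0.2354, 0.017]
tool_rot: [-1.252, 1.138, -1.141]
contact_force: [-0.5, -0.9, -3.2]
opening: 0.0625
```

>>> {"method": "servo_tool", "body": {
  "commands": [0,0,0,0,0.3,0,0.55,0,0,0,0,0,0,0.55]
}}

```text
t: 32.55
tool_pos: [0.4757, 0.2358, 0.0167]
tool_rot: [-1.251, 1.137, -1.141]
contact_force: [0.2, 0.2, -4.0]
opening: 0.0624
```

```bash
python3 - <<'E'
from z import *
go(.4718,.2345,.0165,5.7)
d=snap('side','side1.png')
cv2.imwrite('pics/s22z.png',cv2.resize(d['frame'][210:350,200:320],None,fx=4,fy=4)[:,:,::-1])
E
```

```text
t 32.55 p [0.4757 0.2358 0.0167] ang 5.4 open 0.0624 F [ 0.2  0.2 -4. ] q6 0.23 | turn [-0.002 -0.005  0.001] shift cm (cur tool) [ 0.09  0.02 -0.4 ] norm 0.4 after-turn axes [ 0.09  0.02 -0.4 ]
```

View pics/s22z.png

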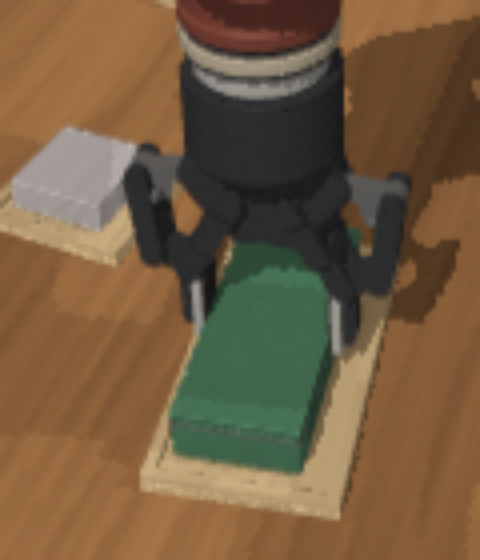

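>>> {"method": "servo_tool", "body": {
  "commands": [0,0,0,0,0,0,0.76,0,0,0,0,0,0,0.8,0,0,0,0,0,0,0.9,0,0,0,0,0,0,1,0,0,0,0,0,0,1]
}}

```text
t: 33.1
tool_pos: [0.4764, 0.236, 0.0165]
tool_rot: [-1.249, 1.136, -1.142]
contact_force: [0.3, 0.2, 0.1]
opening: 0.0856
```

>>> {"method": "servo_tool", "body": {
  "commands": [0,0,0,0,-1,0,1,0,0,0,0,-2.5,0,1,0,0,0,0,-3,0,1,0,0,0,0,-3,0,1,0,0,0,0,-3,0,1,0,0,0,0,-3,0,1,0,0,0,0,-2,0,1,0,0,0,0,0,0,1]
}}

```text
t: 33.9
tool_pos: [0.475, 0.2359, 0.2026]
tool_rot: [-1.248, 1.135, -1.142]
contact_force: [0.0, 0.9, 1.1]
opening: 0.0853
```

```bash
python3 - <<'E'
from z import *
go(.35,-.02,.25)
d=snap('side','side1.png')
cv2.imwrite('pics/s23z.png',cv2.resize(d['frame'][130:350,150:430],None,fx=2.6,fy=2.6)[:,:,::-1])
E
```

```text
t 33.9 p [0.475  0.2359 0.2026] ang 5.4 open 0.0853 F [0.  0.9 1.1] q6 0.23 | turn [-0.006 -0.     0.   ] shift cm (cur tool) [ 24.3   -4.82 -14.82] norm 28.9 after-turn axes [ 24.3   -4.74 -14.85]
```

View pics/s23z.png

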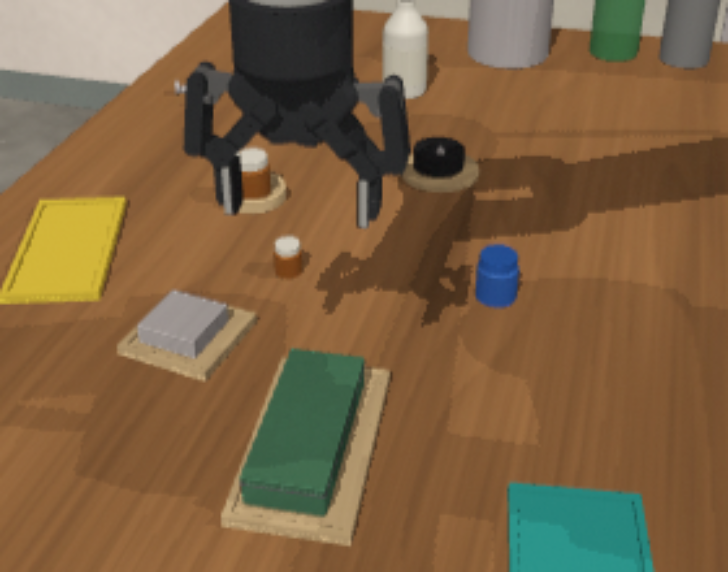

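>>> {"method": "servo_tool", "body": {
  "commands": [0,0,0,3,-0.4,-1,1,0,0,0,3,-0.4,-1.4,1,0,0,0,3,-0.4,-1.4,1,0,0,0,3,-0.4,-1.4,1,0,0,0,3,-0.4,-1.4,1,0,0,0,3,-0.4,-1.4,1,0,0,0,3,-0.4,-1.4,1,0,0,0,2,0,-0.5,1,0,0,0,0,0,0,1,0,0,0,0,0,0,1]
}}

```text
t: 34.95
tool_pos: [0.3869, -0.0102, 0.213]
tool_rot: [-1.269, 1.153, -1.127]
contact_force: [-0.1, 0.4, 0.2]
opening: 0.085
```

```bash
python3 - <<'E'
from z import *
go(.35,-.02,.25)
d=snap('top','top5.png')
s=snap('side','side5.png')
E
cat > m4.py <<'E'
from m import *
rep('jar',((S<50)&(V>150)).astype(np.uint8),.054,(300,150,335,185))
rep('roll',(V<90).astype(np.uint8),.033,(335,212,375,250))
rep('block',((S<45)&(V>120)).astype(np.uint8),.026,(205,160,258,205))
rep('tin',g,.036,(155,205,240,260))
rep('btray',ply|((S<45)&(V>120)).astype(np.uint8),.010,(205,160,258,205))
rep('ttray',ply|g,.010,(155,205,240,262))
rep('cup',ply|((S<50)&(V>150)).astype(np.uint8),.016,(295,150,340,190))
for sn in('top','side'):
    e=dict(np.load(f'/tmp/{sn}.npz'));Q=pts(e)
    for n,c,r,l in(('block',(.6265,.1349),.02,.015),('tin',(.475,.235),.022,.02)):
        m=(np.abs(Q[...,0]-c[0])<r)&(np.abs(Q[...,1]-c[1])<r*(1 if n=='block' else 2.5))&(Q[...,2]>l)&(Q[...,2]<.06)
        q=Q[m]
        if len(q)>10:print(sn,n,len(q),np.median(q[:,2]).round(4),np.linalg.lstsq(np.c_[q[:,:2]-c,np.ones(len(q))],q[:,2],rcond=None)[0].round(4))
E
python3 m4.py
```

```text
t 34.95 p [ 0.3869 -0.0102  0.213 ] ang 5.5 open 0.085 F [-0.1  0.4  0.2] q6 -0.31 | turn [ 0.021 -0.    -0.001] shift cm (cur tool) [ 0.62 -3.62 -3.85] norm 5.3 after-turn axes [ 0.62 -3.7  -3.77]
jar n 124 rect [ 660.3 -119.5] [32.3 35.9] 88.3 cent [ 660.8 -119.3] ell [ 660.8 -119.3] [33.7 35.6] zmed 0.0537
roll n 296 rect [ 471.6 -232.5] [55.8 52.8] 88.8 cent [ 470.6 -232.4] ell [ 470.7 -232.4] [52.7 56.1] zmed 0.0313
block n 404 rect [628.2 134.5] [60.6 60.1] 83.0 cent [628.3 134.6] ell [628.6 134.7] [66.6 68.3] zmed 0.0258
tin n 1026 rect [474.9 235. ] [ 61.1 147.3] 4.5 cent [474.3 234.7] ell [474.5 234.3] [ 64.  181.7] zmed 0.0357
btray n 922 rect [625.1 134.6] [92.9 92. ] 82.4 cent [624.7 134.8] ell [625.  134.9] [104.2 105.5] zmed 0.0127
ttray n 1946 rect [471.6 234.4] [ 95.7 182.4] 5.9 cent [471.  235.4] ell [471.3 234.8] [105.9 221.6] zmed 0.0329
cup n 441 rect [ 658.  -118.2] [66.3 70.6] 88.4 cent [ 657.9 -118.2] ell [ 658.1 -118.2] [68.4 70.1] zmed 0.0156
top block 175 0.0263 [0.0041 0.0144 0.0263]
top tin 573 0.0357 [-0.0114  0.0023  0.0358]
side block 173 0.0264 [-0.0057 -0.0027  0.0264]
side tin 815 0.0364 [-0.0008 -0.0003  0.0363]
```

View pics/top5.png

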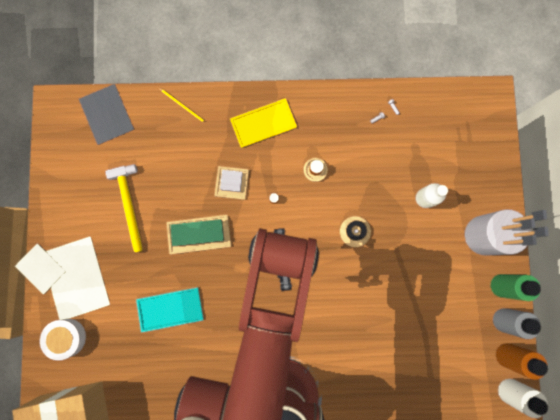

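View pics/side5.png

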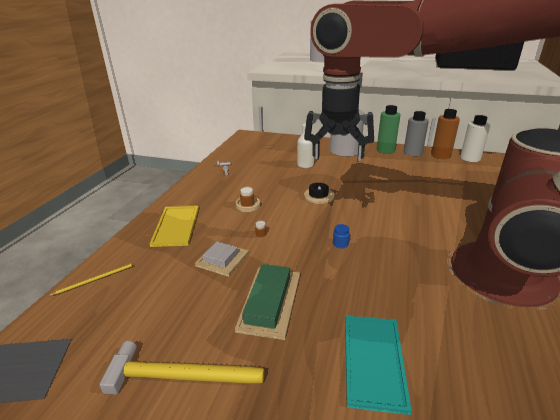

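All four are seated: jar top at (316,167) and roll at (355,231), with block at (231,181) and tin at (198,234). The arm is clear, and the hammer and bottle haven't moved.

```bash
python3 -c "
from station import ticket
print(ticket.finish_job())"
```

```text
the job is handed in; nothing more can be done
None
```

I took the pile apart from the top and put each thing in its own holder: jar in the cup, roll over the spindle, block in the square tray, tin in the long plywood tray. Each was lowered until it stopped and only then released. I handed the job in at about 35 s of the 99 s allowed; it reports no verdict.

| Thing | Offset from holder centre | Measured top height | Expected top height |
|---|---|---|---|
| Jar | about 3 mm (limit 12) | about 54 mm | 54 mm |
| Roll | about 1 mm (limit 12) | about 31 mm | 33 mm |
| Block | about 3–4 mm (limit 15) | about 26 mm | 26 mm |
| Tin | about 3–4 mm (limit 15) | about 36 mm | 36 mm |

- **Tilt:** plane fits gave under 0.02 rad for the block and tin. The jar and roll I judged upright by eye only.
- **Bystanders:** the arm ended clear of everything. The hammer, bottle and look-alikes look unmoved in the last pictures; I did not measure them.
- **Checks that disagreed:**
  - The wrist force never dropped clearly when the block and tin touched down. I took it that the block was down from its stopped descent and its top height. For the tin I went by the stopped descent alone, and measured its top height only after release.
  - The roll's depth reading was 2 mm low, within camera noise.
- **Block grip:** I gripped the block a second time, slightly lower, before lifting it, because the first hold was shallow.

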